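# Sweep the vise bed clear and hang up the brush

## Task

Sweep the three rusty offcuts off the vise bed into the red scrap tray beside it with the scrub brush; move them only with the brush, never the gripper. Then hang the brush by its handle on the empty double hook, its bar level across both prongs, and let go. Leave the wheel nuts, hung tools, mug, key case and spray can where they are.

Things in the scene. Friction and masses are not known exactly. Their poses are not given: they have to be found in the camera images.
- brush: Scrub brush standing on its bristles, 140 mm long (y), 60 mm wide (x), 114 mm high, 0.2 to 0.4 kg: wood block with stiff black bristles (together 46 mm high, unyielding), yellow bow handle on top. Origin: centre of its underside, z up. Handle bar along y, 22 x 22 mm, flat sides. Under the bar an opening through along x, from 46 to 92 mm up, between legs at y = -54 and +54 mm.
- brush_bar (a point): Middle of the brush's handle bar, on the bar's axis, 103 mm above the bristle tips; axes as the brush's (bar along y).
- hook_free: The empty one of three alike double hooks on the tool rail (which place is empty varies). Fixed. Two level round prongs, 8 mm thick, axes at y = -32 and +32 mm, run along its -x (roughly towards the robot) to x = -105 mm, then slope up to red ends. Origin: on the rail's front face, midway between the prongs, at the height of their axes (196 mm over the bench); z up.
- hook_tips (a point): Midway between the red upturned ends of the empty hook's prongs: 125 mm out from the rail face, 15 mm above the prong axes; the ends reach 5 mm higher still. Axes as the hook's.
- hook_rest (a point): Good resting point for the middle of the brush's bar on the empty hook: 62 mm out from the rail face, 15 mm above the prong axes (the bar's axis when it rests on both prongs, lying along this y axis; either way round will do).
- tool_rail: Fixed strut rail, 41 x 41 mm, 470 mm long along its y, top 217 mm over the bench, on a leg at each end, clear below. Origin: on the bench under its middle, z up. Hooks sit on its front face (x = -20.5 mm) at y = -150, 0 and +150 mm; tools on the other two reach at most 60 mm to either side of their hook's middle.
- vise: Fixed blue machine vise, jaws open. Origin: on the bench under the middle of its flat bed, z up. Bed level, 58 mm over the bench; along x it ends 87 mm either side at steel jaws (150 mm wide, tops 108 mm over the bench); along y it ends 75 mm either side in open edges without lip. Screw and crank towards -x, out to x = -290 mm, up to 125 mm high.
- scrap_tray: Fixed red sheet-steel scrap tray beside the vise, open on top, 200 (x) x 130 (y) x 45 mm high, 3 mm walls. Origin: centre of its underside, z up; axes parallel to the vise's. Its centre lies 150 mm from the vise's along the vise's y, on the +y or the -y side (varies), 10 mm gap to the vise; rim 13 mm below the vise bed.
- nut_tray: Fixed grey tray of the same size and height on the other side of the vise, holding the four good wheel nuts, whose tops (39 mm over the bench) stay below its rim. Origin: centre of its underside. Not for scrap.
- offcut_tube: Rusty offcut of square steel tube, 60 x 30 x 30 mm, origin at its middle, x along its length. One of three loose on the vise bed (places and headings vary, 0.1 to 0.4 kg each).
- offcut_flat: Rusty offcut of thick steel flat, 50 x 40 x 20 mm, origin at its middle, x along its length, thin way up on the bed.
- offcut_bar: Rusty offcut of solid steel bar, 50 x 30 x 25 mm, origin at its middle, x along its length.
- lug_wrench: Blue T-handled lug wrench with a chrome socket, hanging by its 110 mm crossbar on one of the other double hooks and reaching 145 mm down; origin at the middle of the crossbar. Leave alone.
- hammer: Stubby hammer, hanging by its head (100 mm) on the other occupied double hook, its handle reaching 142 mm down; origin under the middle of the head. Leave alone.
- nut0: One of four chrome wheel nuts, 25 mm wide, 36 mm high, standing in the grey tray; origin at its underside. Leave alone.
- nut1: One of four chrome wheel nuts, 25 mm wide, 36 mm high, standing in the grey tray; origin at its underside. Leave alone.
- nut2: One of four chrome wheel nuts, 25 mm wide, 36 mm high, standing in the grey tray; origin at its underside. Leave alone.
- nut3: One of four chrome wheel nuts, 25 mm wide, 36 mm high, standing in the grey tray; origin at its underside. Leave alone.
- mug: White ceramic mug, 82 mm wide, 95 mm high, wooden stir stick standing in it up to 141 mm; handle to its +y out to 71 mm; origin under its centre. Leave alone.
- key_case: Grey plastic wheel-lock key case with a black snap latch, 75 (x) x 120 (y) x 40 mm high, closed; origin under its centre. Leave alone.
- spray_can: Green and yellow spray can with a white cap, 58 mm wide, 175 mm high; origin under its centre. Leave alone.
Not all that is in view belongs to the job. What is shaped like the offcut_bar but green or purple is not meant.

How it is judged:
By the outcome, as a careful person would: the job done as asked, in the order asked, and still so for the second after the job is handed in, with the robot touching nothing.
It also fails if it takes over 67 s, if anything falls off the work surface, if the arm or the gripper's body presses on something with over 40 N, if the wrist force passes 120 N, or if a joint passes its speed limit or range.

## Robot

A 7-joint arm with a two-finger parallel gripper is mounted at the origin on the work surface. World frame = base frame: x ahead of the robot, y to its left, z up, the work surface at z = 0. Lengths are in m, angles in rad, forces in N, time in s.
With the tool pointing down it reaches from about 0.35 to 0.9 m from the base axis. Payload 8.1 kg.
Tool frame: the origin (TCP) lies at the very end of the fingers, on their centre line; the grasp point (between the pads) lies 19 mm behind it (arm.grasp_offset is the distance from the TCP to the grasp point, in m); z points along the fingers, y is the direction in which the jaws open and shut (so a half turn about z gives the same grasp; the last joint's range is limited). The gripper opens to 92 mm and grips with 3 to 60 N. Pads are 19 mm wide; open, the fingers measure 130 mm over their backs; the gripper's body (75 mm by 190 mm) begins 47 mm behind the grasp point.
Start: joints at [-1.4, 0.434, 0.025, 1.573, -0.012, 1.134, -0.075], TCP at [0.169, 0.602, 0.227] pointing down, gripper open.
Joint ranges: [-2.62, 2.62], [-0.44, 2.09], [-1.27, 1.32], [0.08, 2.57], [-1.32, 4.46], [0.12, 2], [-2.74, 2.74]. Speed limits (rad/s): [2.22, 2.22, 3.01, 3.01, 3.14, 3.14, 3.14].

## Interface

Orientations are given as a rotation vector (axis times angle).
In Python, from cell import arm, eyes, workorder gives the robot as it stands.
- The arm moves only by the shell command python3 -m inch 'ROWS' [FORCE]. ROWS is JSON, a list that holds one entry, the list of rows, each a list of 5 numbers: the closure, from 0 (fully open) to 1 (shut), then the shift along the tool's x, y, z in mm, then the turn about the tool's z in degrees. A call has 1 to 12 rows; each row shifts and turns the pose as measured when the row begins, along the tool's axes as they then stand; what a row does not reach is not made up. A row lasts 1/10 s, in which the tool goes at most 50 mm and 8.59 degrees, less where a joint would pass 70% of its speed; a pose out of reach is approached as far as the arm can. A call with a gripper value outside its range is refused whole. The fingers move at their own pace and stop on an object; FORCE is the grip in N (left out, the last holds). Time passes only in rows, so rows that do not move let the fingers close. It gives the time, the measured TCP pose, the force and the opening at its end, in the units of the state.
- arm.observe(): the state, without advancing time (a new reading comes with each control period).
- eyes.get_image(name): name is "scene" or "side" or "wrist"; returns a dict with "frame" (420x560x3 uint8, blue, green, red), "intrinsics" (3x3 intrinsics, pixels), "rvec" (rotation vector, rad) and "tvec" (3), from world to camera coordinates, as OpenCV has them; the wrist camera has in their place "T_tool_cam" (4x4, takes a point from camera to tool coordinates, whose origin is the TCP and whose axes are the flange's). Camera axes: x right, y down, z forward; pixel columns grow to the right and rows downward; lengths in m; the calibration is good to about 2 mm. A picture is of the moment at which its call begins: read the wrist's pose just before it. There is no depth.
- workorder.sign_off(): hands the job in, once; it reports no verdict.
The state is a dict: "clock": time; "joints": joint angles; "dq": joint speeds; "joint_efforts": joint torques, N m; "position": TCP position; "ee_rot": TCP orientation; "force": force on the tool from outside, world axes, zero at the start; "ft_torque": the same for the moment, N m; "width": opening from 0.0 (shut) to 1.0 (fully open).
Only numpy, scipy, OpenCV 4.12 (cv2) and the standard library are available. Lean on these libraries where they do the work, as an engineer would, in place of code of your own. Each camera call takes 0.05 s, during which the arm holds its last target.

## Working session

There is one attempt and no reset: what is moved stays moved. The work goes in short steps, Python scripts to look and compute and a shell command to move; the robot and the scene stay as the last step left them, time stands still between calls to the robot, and variables do not carry over. Pictures are saved under pics/ and viewed, and the job is handed in when it is done.

```bash
ls; mkdir -p pics; python3 - <<'E'
from cell import arm, eyes, workorder
import cv2
print(arm.observe())
for n in ("scene","side","wrist"):
    d=eyes.get_image(n); cv2.imwrite(f"pics/{n}0.png",d["frame"])
    print({k:v for k,v in d.items() if k!="frame"})
E
```

```text
pics
{'clock': 0.0, 'joints': array([-1.3995586 ,  0.43519665,  0.02498156,  1.57415073, -0.01156439,
        1.13399646, -0.07510222]), 'dq': array([-3.30720181e-04,  9.46272697e-05, -1.80379723e-03,  7.91008945e-04,
        6.00520834e-04, -1.09217019e-03,  9.28922536e-05]), 'joint_efforts': array([ 5.05126991e-04, -6.67822981e+01,  9.85365249e-01, -3.14460754e+01,
       -6.06078096e-02,  4.24256630e-02,  1.72542527e-04]), 'position': array([0.16894572, 0.60117256, 0.22594071]), 'ee_rot': array([-4.28896716e-01, -3.11213759e+00,  2.52353562e-03]), 'force': array([-0.28089661, -0.26434494,  0.09060935]), 'ft_torque': array([-0.04874483,  0.00037169, -0.00398346]), 'width': 0.998708701909888}
{'intrinsics': array([[532.44926717,   0.        , 274.13552515],
       [  0.        , 532.44926717, 215.30080899],
       [  0.        ,   0.        ,   1.        ]]), 'rvec': array([ 0.92154185,  2.67672632, -0.84705465]), 'tvec': array([ 0.32996308, -0.19409317,  1.81758296])}
{'intrinsics': array([[463.20490264,   0.        , 273.22734714],
       [  0.        , 463.20490264, 211.18920671],
       [  0.        ,   0.        ,   1.        ]]), 'rvec': array([ 2.43951758, -0.37409194,  0.13438494]), 'tvec': array([-0.45825316,  0.2414599 ,  1.39558076])}
{'intrinsics': array([[339.80620761,   0.        , 278.1901457 ],
       [  0.        , 339.80620761, 208.50833938],
       [  0.        ,   0.        ,   1.        ]]), 'T_tool_cam': array([[-9.76415498e-04, -9.64626777e-01, -2.63617578e-01,
         7.15031793e-02],
       [ 9.99999466e-01, -8.52513253e-04, -5.84399059e-04,
        -7.74080035e-04],
       [ 3.38989502e-04, -2.63618008e-01,  9.64627094e-01,
        -1.57539353e-01],
       [ 0.00000000e+00,  0.00000000e+00,  0.00000000e+00,
         1.00000000e+00]])}
```

View pics/scene0.png

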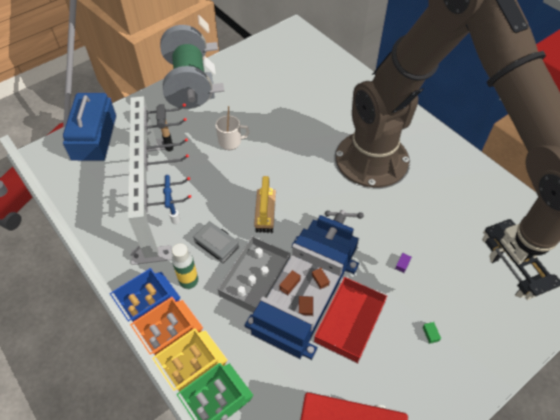

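View pics/side0.png

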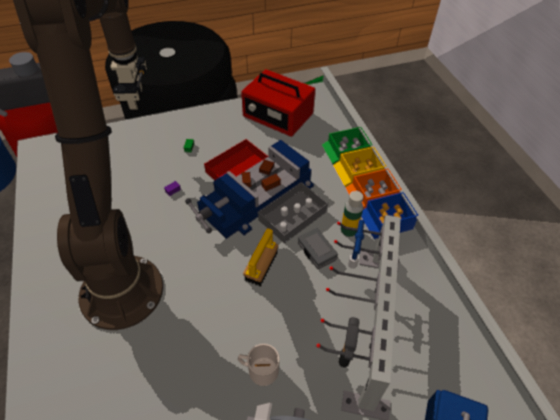

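View pics/wrist0.png

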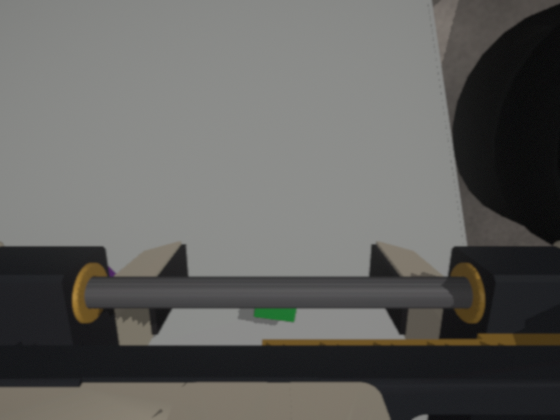

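Scene view: the red tray is centred near (351,318), with the vise bed and three brown offcuts near (290,282), (320,278) and (306,305). The brush is at (265,203) and the grey tray at (255,274). The decoys are purple (403,262) and green (431,331). The middle hook on the rail looks empty. I'll enlarge to confirm.

```bash
cat > h.py <<'E'
import numpy as np, cv2
from scipy.spatial.transform import Rotation as R
def cam(d, obs=None):
    K=d["intrinsics"]
    if "rvec" in d:
        Rm=cv2.Rodrigues(np.array(d["rvec"]))[0]; t=np.array(d["tvec"])
    else:
        T=np.eye(4);T[:3,:3]=R.from_rotvec(obs["ee_rot"]).as_matrix();T[:3,3]=obs["position"]
        W=np.linalg.inv(T@d["T_tool_cam"]);Rm=W[:3,:3];t=W[:3,3]
    return K,Rm,t
def proj(c,P):
    K,Rm,t=c; p=(Rm@np.atleast_2d(P).T).T+t; q=(K@p.T).T; return q[:,:2]/q[:,2:]
def ray(c,uv,z):
    K,Rm,t=c; o=-Rm.T@t; d=Rm.T@np.linalg.inv(K)@np.array([uv[0],uv[1],1.]); return o+d*(z-o[2])/d[2]
def tri(cs,uvs):
    A=[];b=[]
    for c,uv in zip(cs,uvs):
        K,Rm,t=c;o=-Rm.T@t;d=Rm.T@np.linalg.inv(K)@np.array([uv[0],uv[1],1.]);d/=np.linalg.norm(d)
        M=np.eye(3)-np.outer(d,d);A.append(M);b.append(M@o)
    A=np.vstack(A);b=np.hstack(b);x=np.linalg.lstsq(A,b,rcond=None)[0];return x,np.linalg.norm(A@x-b)
def crop(f,x0,y0,w,h,s,name):
    im=cv2.resize(f[y0:y0+h,x0:x0+w],None,fx=s,fy=s,interpolation=cv2.INTER_CUBIC)
    for i in range(0,w,20): cv2.putText(im,str(x0+i),(i*s,10),0,.35,(0,255,255),1);cv2.line(im,(i*s,12),(i*s,18),(0,255,255),1)
    for i in range(0,h,20): cv2.putText(im,str(y0+i),(0,i*s+4),0,.35,(0,255,255),1)
    cv2.imwrite("pics/"+name,im)
E
python3 - <<'E'
import cv2
from h import *
s=cv2.imread("pics/scene0.png");d=cv2.imread("pics/side0.png")
crop(s,210,160,190,150,4,"c1.png"); crop(s,210,220,190,150,4,"c1b.png");crop(s,110,80,150,150,4,"c2.png");crop(d,170,110,190,150,4,"c3.png");crop(d,270,200,150,150,4,"c4.png")
E
```

```text
(no output)
```

View pics/c1.png

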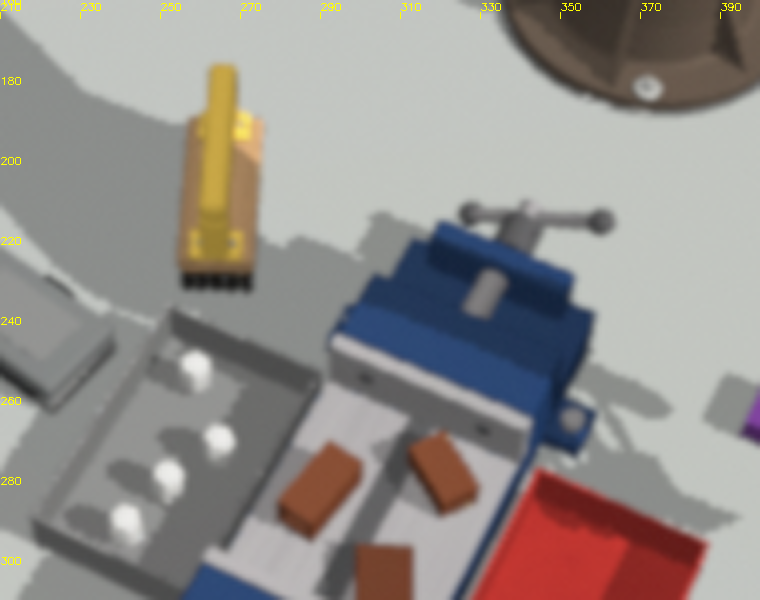

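View pics/c1b.png

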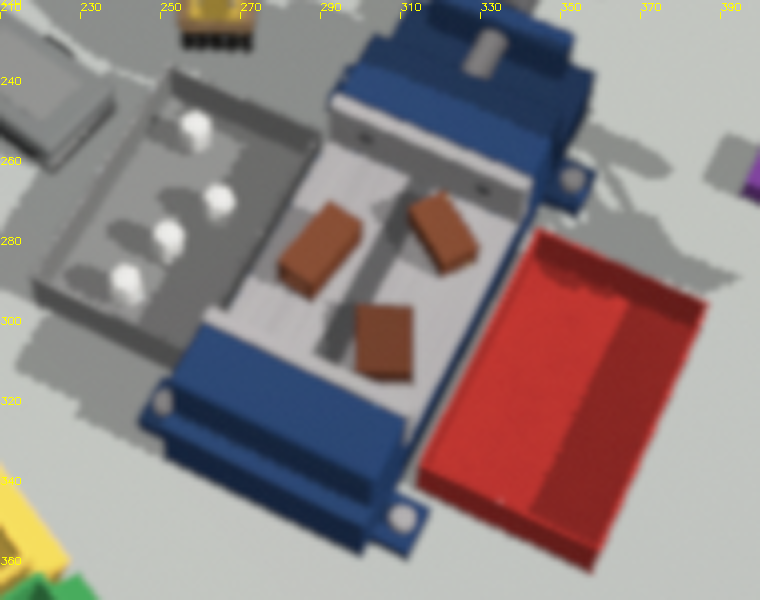

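View pics/c2.png

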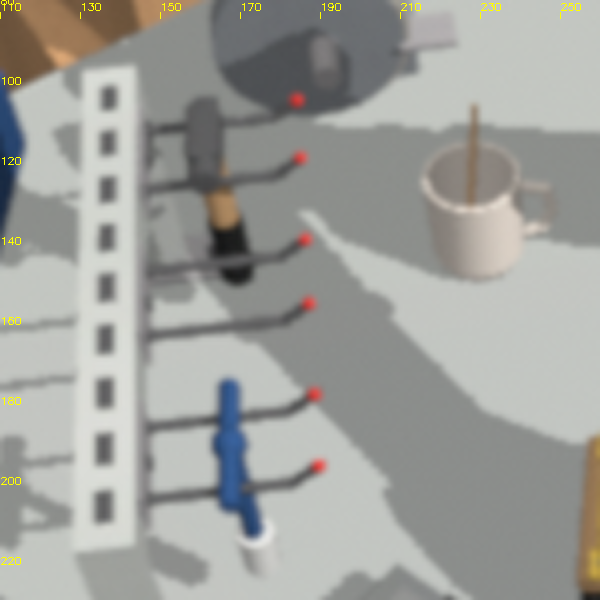

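View pics/c3.png

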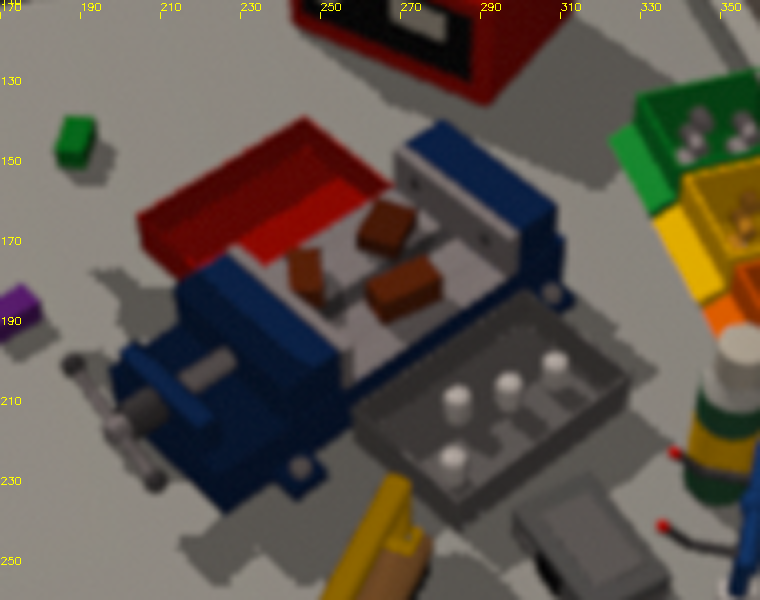

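View pics/c4.png

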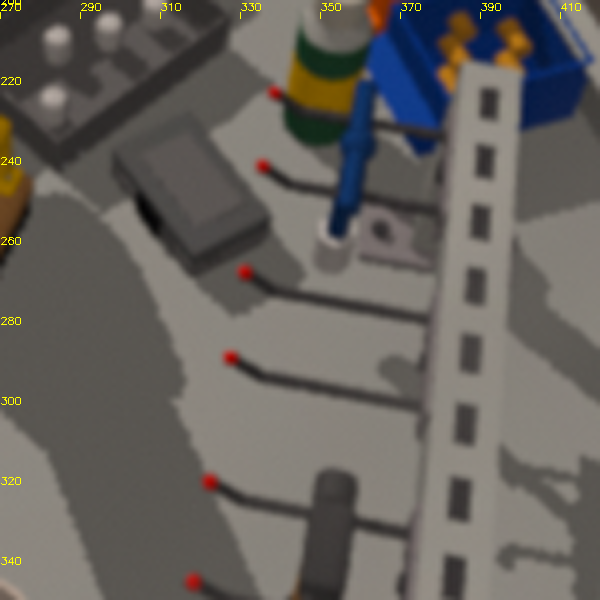

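```bash
python3 - <<'E'
from cell import eyes
from h import *
import pickle
S=cam(eyes.get_image("scene"));D=cam(eyes.get_image("side"));pickle.dump((S,D),open("cams.pkl","wb"))
np.set_printoptions(precision=4,suppress=True)
print("tray scene");[print(ray(S,p,.045)) for p in [(344.5,278),(386,296),(357.5,363),(314,341)]]
print("tray side");[print(ray(D,p,.045)) for p in [(204,164),(246,139),(267,156)]]
print("jaw tops scene");[print(ray(S,p,.108)) for p in [(293,241),(343,261)]]
print("jaw far inner? scene");[print(ray(S,p,.108)) for p in [(260.5,297.5),(311,325)]]
print("nut tray rim scene");[print(ray(S,p,.045)) for p in [(252,238),(290,255),(218.5,290)]]
print("hook tips");
a=tri([S,D],[(184,139.5),(329,267.5)]);b=tri([S,D],[(185,155.5),(325.5,289)]);
print(a,b,np.linalg.norm(a[0]-b[0]))
for x in ([(184,104.5),None],[(184.5,119),None],[(186,178.5),(335,241)],[(187,196.5),(338,223)]): print(ray(S,x[0],.211))
print("prong tips scene plane",ray(S,(185.5,139.5),.211),ray(S,(186.5,155.5),.211))
print("rail top");[print(ray(S,p,.217)) for p in [(130.5,98),(143,96.5),(141,216),(129,217)]]
print("block top scene");[print(ray(S,p,.046)) for p in [(257,189),(276,189),(254,226),(273,229)]]
print("bar top scene");[print(ray(S,p,.114)) for p in [(262,177),(269,177)]]
print("offcuts")
print("A tops .083/.088");[print(ray(S,p,.085)) for p in [(293,270),(300.5,275),(288,289),(280,283)]]
[print(ray(S,p,.085)) for p in [(312,272),(320,268),(328.5,281),(321,286)]]
[print(ray(S,p,.08)) for p in [(299,296),(313,296),(313,313),(299,313)]]
E
```

```text
tray scene
[0.3998 0.3017 0.045 ]
[0.3474 0.4141 0.045 ]
[0.5388 0.5047 0.045 ]
[0.5883 0.391  0.045 ]
tray side
[0.3469 0.4073 0.045 ]
[0.5265 0.4899 0.045 ]
[0.5756 0.3787 0.045 ]
jaw tops scene
[0.4625 0.146  0.108 ]
[0.3952 0.2813 0.108 ]
jaw far inner? scene
[0.6403 0.2296 0.108 ]
[0.5854 0.3708 0.108 ]
nut tray rim scene
[0.5258 0.0324 0.045 ]
[0.4737 0.1479 0.045 ]
[0.7017 0.113  0.045 ]
hook tips
(array([ 0.5495, -0.2481,  0.2505]), np.float64(0.0021881008701628377)) (array([ 0.5467, -0.2623,  0.1672]), np.float64(0.007787121802958424)) 0.08452473032826824
[ 0.4555 -0.4106  0.211 ]
[ 0.4885 -0.3555  0.211 ]
[ 0.6113 -0.1535  0.211 ]
[ 0.6434 -0.0978  0.211 ]
prong tips scene plane [ 0.5321 -0.281   0.211 ] [ 0.5638 -0.2255  0.211 ]
rail top
[ 0.5755 -0.535   0.217 ]
[ 0.541  -0.5163  0.217 ]
[ 0.7771 -0.1144  0.217 ]
[ 0.804  -0.1314  0.217 ]
block top scene
[ 0.4042 -0.1054  0.046 ]
[ 0.3569 -0.0681  0.046 ]
[0.4959 0.0021 0.046 ]
[0.4574 0.0462 0.046 ]
bar top scene
[ 0.3941 -0.0893  0.114 ]
[ 0.3773 -0.0761  0.114 ]
offcuts
A tops .083/.088
[0.5127 0.2087 0.085 ]
[0.5063 0.2336 0.085 ]
[0.5602 0.2459 0.085 ]
[0.566  0.2182 0.085 ]
[0.4754 0.246  0.085 ]
[0.4498 0.2501 0.085 ]
[0.4579 0.2952 0.085 ]
[0.484  0.2941 0.085 ]
[0.5483 0.2786 0.08  ]
[0.5187 0.3019 0.08  ]
[0.5507 0.3397 0.08  ]
[0.5798 0.3169 0.08  ]
```

```bash
cat > fit1.py <<'E'
from h import *
import pickle
from scipy.optimize import least_squares
np.set_printoptions(precision=4,suppress=True)
S,D=pickle.load(open("cams.pkl","rb"))
def T(p,P):
    c,s=np.cos(p[2]),np.sin(p[2]);P=np.atleast_2d(P).astype(float)
    return np.c_[p[0]+c*P[:,0]-s*P[:,1],p[1]+s*P[:,0]+c*P[:,1],P[:,2]]
def fit(obs,p0):
    f=lambda p:np.concatenate([(proj(c,T(p,P))[0]-uv) for c,P,uv in obs])
    r=least_squares(f,p0,loss="soft_l1"); return r.x,r.fun.reshape(-1,2)
if __name__=="__main__":
    v=[(S,(-.1,.085,.045),(344.5,278)),(S,(-.1,.215,.045),(386,296)),(S,(.1,.215,.045),(357.5,363)),(S,(.1,.085,.045),(314,341)),
     (D,(-.1,.215,.045),(204,164)),(D,(.1,.215,.045),(246,139)),(D,(.1,.085,.045),(267,156)),
     (S,(-.087,-.075,.108),(293,241)),(S,(-.087,.075,.108),(343,261)),
     (D,(.087,-.075,.108),(300,167)),(D,(.087,.075,.108),(268.5,148)),
     (S,(-.1,-.215,.045),(252,238)),(S,(-.1,-.085,.045),(290,255)),(S,(.1,-.215,.045),(218.5,290)),
     (D,(-.1,-.215,.045),(284,242)),(D,(.1,-.215,.045),(327,202)),(D,(-.1,-.085,.045),(259,214))]
    p,r=fit(v,[.5,.26,.44]);print("vise",p,np.degrees(p[2]));print(r.T)
    hk=[(S,(-.125,-.032,.211),(185.5,139.5)),(S,(-.125,.032,.211),(186.5,155.5)),(D,(-.125,-.032,.211),(326.5,289)),(D,(-.125,.032,.211),(330,267.5)),
     (S,(-.125,.118,.211),(188,178.5)),(S,(-.125,.182,.211),(189,196.5)),(S,(-.125,-.118,.211),(184.5,119)),(S,(-.125,-.182,.211),(183.5,104.5)),
     (D,(-.125,.118,.211),(334.5,241)),(D,(-.125,.182,.211),(337.5,223)),(D,(-.125,-.118,.211),(321,320)),(D,(-.125,-.182,.211),(317,345))]
    q,r=fit(hk,[.65,-.31,-.5]);print("hook",q,np.degrees(q[2]));print(r.T);print("rest",T(q,(-.062,0,.211)),"tips",T(q,(-.125,0,.211)))
    pickle.dump((p,q),open("fit.pkl","wb"))
    import sys
    im={}
    for n,c in(("scene",S),("side",D)):
        f=cv2.imread(f"pics/{n}0.png");f=cv2.resize(f,None,fx=4,fy=4,interpolation=cv2.INTER_CUBIC)
        def poly(pp,P,col):
            cv2.polylines(f,[((proj(c,T(pp,np.array(P)))+.5)*4).astype(int)],True,col,1)
        for s in(1,-1): poly(p,[(a,s*b,.045) for a,b in((-.1,.085),(.1,.085),(.1,.215),(-.1,.215))],(0,255,0))
        poly(p,[(-.087,-.075,.058),(.087,-.075,.058),(.087,.075,.058),(-.087,.075,.058)],(255,255,0))
        for s in(1,-1): poly(p,[(s*.087,-.075,.058),(s*.087,-.075,.108),(s*.087,.075,.108),(s*.087,.075,.058)],(0,255,255))
        for y in(-.032,.032): poly(q,[(0,y,.196),(-.105,y,.196),(-.125,y,.211),(-.105,y,.196)],(255,0,255))
        poly(q,[(0,-.235,.217),(0,.235,.217),(.041,.235,.217),(.041,-.235,.217)],(255,0,255))
        x0,y0=(210,220) if n=="scene" else (170,110); cv2.imwrite(f"pics/ov_{n}.png",f[y0*4:y0*4+600,x0*4:x0*4+760])
        x0,y0=(110,80) if n=="scene" else (270,200); cv2.imwrite(f"pics/ovh_{n}.png",f[y0*4:y0*4+600,x0*4:x0*4+600])
E
python3 fit1.py
```

```text
vise [0.5262 0.2627 0.4243] 24.30988060877878
[[-0.7236  1.0861  1.5487 -0.6491 -0.6842 -0.0995  1.5376 -1.4222 -2.2485
  -3.2211 -0.9566 -0.7474  0.1422 -2.2452 -0.2388  0.506  -1.778 ]
 [-0.6248  0.6976 -3.7892 -4.0805 -1.9005 -1.829  -0.8713  5.8504  7.5838
   1.2806 -2.5163 -1.9041 -1.5536 -0.4437 -8.0918 -0.0924 -3.7817]]
hook [ 0.6557 -0.3164 -0.5222] -29.922234953551946
[[ 0.0571  0.001  -0.0836 -0.0048 -0.1586 -0.1033 -0.1454  0.0053 -0.0481
   0.033   0.2094  0.0019]
 [-0.2591 -0.2451 -0.2742 -0.0368 -0.5072 -0.6035 -0.1584 -0.0667 -0.0158
  -0.3215 -0.3374 -0.3389]]
rest [[ 0.602  -0.2855  0.211 ]] tips [[ 0.5474 -0.2541  0.211 ]]
```

View pics/ov_scene.png

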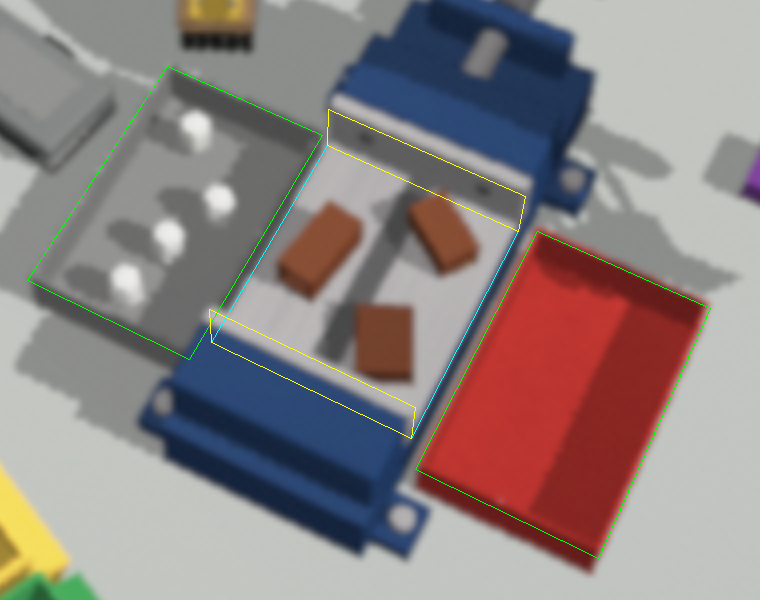

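View pics/ovh_side.png

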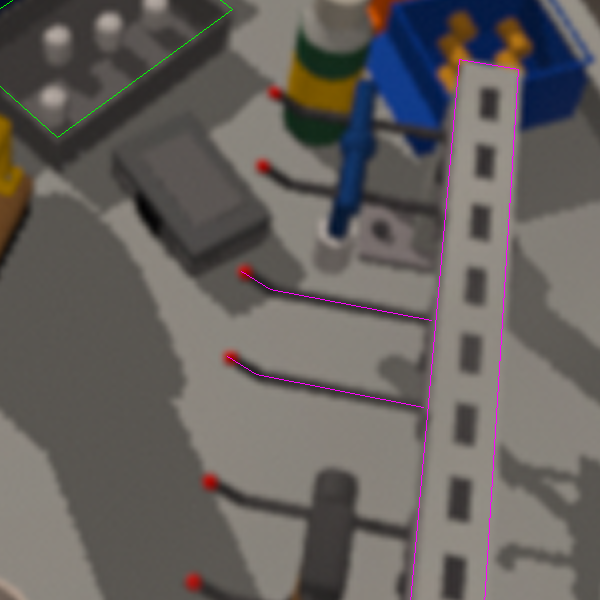

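```bash
python3 - <<'E'
from h import *
s=cv2.imread("pics/scene0.png");d=cv2.imread("pics/side0.png")
a=s[165:240,240:290];b=d[220:295,235:285]
im=np.hstack([cv2.resize(a,None,fx=8,fy=8,interpolation=cv2.INTER_CUBIC),cv2.resize(b,None,fx=8,fy=8,interpolation=cv2.INTER_CUBIC)])
for i in range(0,75,5):cv2.putText(im,str(165+i),(0,i*8+4),0,.35,(0,0,255),1);cv2.putText(im,str(220+i),(400,i*8+4),0,.35,(0,0,255),1)
for i in range(0,50,10):cv2.putText(im,str(240+i),(i*8,10),0,.35,(0,0,255),1);cv2.putText(im,str(235+i),(400+i*8,10),0,.35,(0,0,255),1)
cv2.imwrite("pics/br.png",im)
E
```

```text
(no output)
```

View pics/br.png

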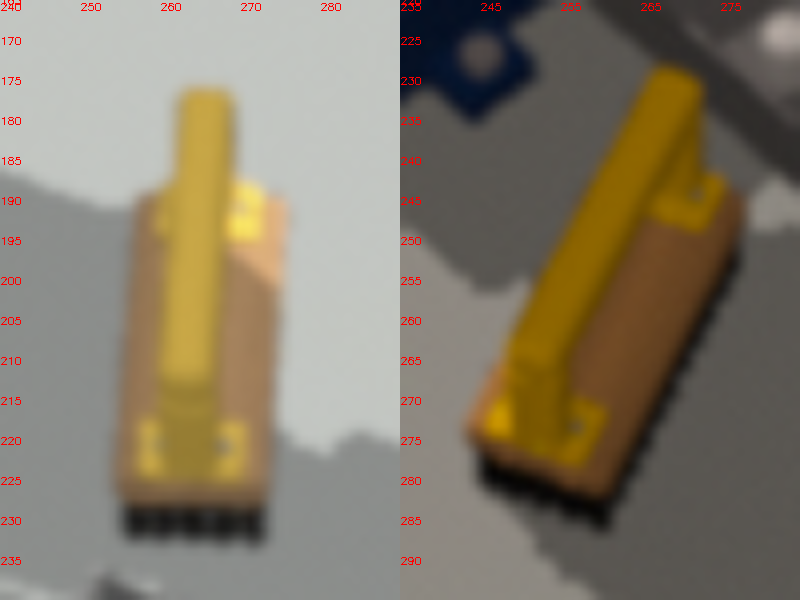

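```bash
cat > fit2.py <<'E'
from fit1 import *
# brush
o=[(S,(.03,-.07,.046),(257,189.5)),(S,(-.03,-.07,.046),(275.5,190)),(S,(.03,.07,.046),(254.5,227)),(S,(-.03,.07,.046),(273,228)),
 (D,(-.03,-.07,.046),(243.5,273.5)),(D,(.03,-.07,.046),(262,281)),(D,(.03,.07,.046),(278,246))]
bars=[(S,-1,(266,176.5)),(S,1,(263.3,212.5)),(D,-1,(252,264)),(D,1,(268.7,229.5))]
f=lambda p:np.concatenate([proj(c,T(p,P))[0]-uv for c,P,uv in o]+[proj(c,T(p,(0,s*p[3],.114)))[0]-uv for c,s,uv in bars])
r=least_squares(f,[.43,-.03,np.radians(-40),.06],loss="soft_l1");print("brush",r.x,np.degrees(r.x[2]));print(r.fun.reshape(-1,2).T)
E
python3 fit2.py
python3 - <<'E'
import pickle
from fit1 import *
# clean vise fit
v=[(S,(-.1,.085,.045),(344.5,278)),(S,(-.1,.215,.045),(387,296.5)),(S,(.1,.215,.045),(359,359)),(S,(.1,.085,.045),(314,337.5)),
     (D,(-.1,.215,.045),(204,163.5)),(D,(.1,.215,.045),(246,139)),(D,(.1,.085,.045),(267.5,156)),
     (S,(-.1,-.215,.045),(252,237)),(S,(-.1,-.085,.045),(290,254)),(S,(.1,-.215,.045),(217.5,290)),
     (D,(-.1,-.215,.045),(284,234)),(D,(.1,-.215,.045),(327.5,202))]
p,r=fit(v,[.5,.26,.44]);print("vise",p,np.degrees(p[2]));print(r.T)
q=pickle.load(open("fit.pkl","rb"))[1];pickle.dump((p,q),open("fit.pkl","wb"))
def inv(P):
    c,s=np.cos(p[2]),np.sin(p[2]);d=P[:2]-p[:2];return np.array([c*d[0]+s*d[1],-s*d[0]+c*d[1]])*1000
for n,z,pts in (("A",.085,[(293,270),(300.5,275),(288,289),(280,283)]),("B",.085,[(312,272),(320,268),(328.5,281),(321,286)]),("C",.08,[(299,296),(313,296),(313,313),(299,313)])):
    print(n,[inv(ray(S,x,z)).round() for x in pts])
E
```

```text
brush [ 0.4289 -0.0356 -0.6781  0.0672] -38.85238685359856
[[-1.7103 -1.2949 -0.9761  0.3814 -0.9656 -0.9096  0.0336 -1.8051 -0.4185
  -0.6629 -0.0041]
 [-0.5554 -0.8942 -1.3798 -2.1864 -1.6845 -2.8112 -3.903  -0.3609 -0.5566
  -2.1482 -2.5516]]
vise [0.5259 0.2634 0.4267] 24.44795086402812
[[-0.5471  0.3091  0.4642 -0.2958 -0.8672 -0.3555  0.8331 -0.7014  0.2482
  -1.0582 -0.2087 -0.0818]
 [-0.5993  0.1332  0.2214 -0.4705 -1.4087 -1.9007 -0.9881 -0.7    -0.4223
  -0.1392 -0.2778 -0.3407]]
A [array([-35., -44.]), array([-30., -19.]), array([ 24., -30.]), array([ 18., -58.])]
B [array([-53.,   5.]), array([-75.,  19.]), array([-49.,  57.]), array([-25.,  45.])]
C [array([27.,  5.]), array([ 9., 38.]), array([54., 59.]), array([71., 26.])]
```

```bash
cat > plan.py <<'E'
# usage: plan.py x y z jawdeg(world angle of tool y) [nrows] : remaining tool-frame shift, per-row steps
import sys
from cell import arm
from h import *
def yawnow(o):
    Rm=R.from_rotvec(o["ee_rot"]).as_matrix(); return np.degrees(np.arctan2(Rm[1,1],Rm[0,1])),Rm
def main(a):
    o=arm.observe();y,Rm=yawnow(o);tgt=np.array(a[:3]);d=tgt-o["position"]
    dy=(a[3]-y+180)%360-180
    print("clk %.2f pos"%o["clock"],o["position"].round(4),"jaw %.1f tilt %.2f w %.3f"%(y,np.degrees(np.arccos(-Rm[2,2])),o["width"]),"F",o["force"].round(1),"j",o["joints"].round(2))
    print("tool shift mm",(Rm.T@d*1000).round(1),"turn deg %.1f"%(-dy))
    n=int(a[4]) if len(a)>4 else max(1,int(np.ceil(max(np.linalg.norm(d)/.045,abs(dy)/8))))
    out=[]
    for i in range(n):
        th=np.radians(y+dy*i/n); Y=np.array([np.cos(th),np.sin(th),0]);Z=Rm[:,2];Z=np.array([0,0,-1.]);X=np.cross(Y,Z)
        s=d/n*1000; out.append([round(float(s@X)),round(float(s@Y)),round(float(s@Z)),round(float(-dy/n),1)])
    print(n,out)
if __name__=="__main__": main([float(x) for x in sys.argv[1:]])
E
python3 plan.py .429 -.036 .26 -38.9
```

```text
clk 0.25 pos [0.169  0.6015 0.2264] jaw 74.3 tilt 0.04 w 0.998 F [-0.9 -0.9 -0.4] j [-1.4   0.43  0.02  1.57 -0.01  1.13 -0.08]
tool shift mm [-422.8 -543.5  -33.2] turn deg 113.2
16 [[-26, -34, -2, 7.1], [-30, -30, -2, 7.1], [-34, -26, -2, 7.1], [-37, -22, -2, 7.1], [-39, -17, -2, 7.1], [-41, -12, -2, 7.1], [-42, -7, -2, 7.1], [-43, -2, -2, 7.1], [-43, 3, -2, 7.1], [-42, 9, -2, 7.1], [-41, 14, -2, 7.1], [-39, 19, -2, 7.1], [-36, 23, -2, 7.1], [-33, 28, -2, 7.1], [-29, 31, -2, 7.1], [-25, 35, -2, 7.1]]
```

```bash
python3 -m inch '[[[0,-22,-30,-15,7],[0,-26,-28,-15,7],[0,-30,-26,-15,7],[0,-34,-22,-10,7],[0,-37,-17,0,7],[0,-39,-12,0,7],[0,-40,-7,0,7],[0,-41,-2,0,7],[0,-41,3,0,7],[0,-40,9,0,7]]]' 20; python3 plan.py .429 -.036 .26 -38.9
```

```text
clock: 1.25
position: [0.3113, 0.2168, 0.2814]
ee_rot: [-2.178, -2.26, 0.001]
force: [1.2, 0.4, -0.6]
width: 0.997
clk 1.25 pos [0.3113 0.2168 0.2814] jaw 2.1 tilt 0.16 w 0.997 F [ 1.2  0.4 -0.6] j [-1.13 -0.05  0.37  2.05  0.02  1.15 -0.73]
tool shift mm [-257.   108.4   20.7] turn deg 41.0
7 [[-37, 15, 3, 5.9], [-35, 19, 3, 5.9], [-33, 23, 3, 5.9], [-30, 26, 3, 5.9], [-28, 29, 3, 5.9], [-24, 31, 3, 5.9], [-21, 34, 3, 5.9]]
```

```bash
python3 -m inch '[[[0,-37,15,3,6],[0,-35,19,3,6],[0,-33,23,3,6],[0,-30,26,3,6],[0,-28,29,3,6],[0,-24,31,3,6],[0,-21,34,3,6],[0,0,0,0,0]]]'; python3 plan.py .429 -.036 .26 -38.9
```

```text
clock: 2.05
position: [0.4271, -0.0551, 0.2606]
ee_rot: [-2.869, -1.27, -0.011]
force: [0.3, 1.0, -0.2]
width: 1.0
clk 2.05 pos [ 0.4271 -0.0551  0.2606] jaw -42.3 tilt 0.45 w 1.000 F [ 0.3  1.  -0.2] j [-0.73  0.06  0.8   2.01 -0.06  1.08 -0.64]
tool shift mm [ 15.3 -11.4   0.8] turn deg -3.4
1 [[15, -11, 1, -3.4]]
```

```bash
python3 -m inch '[[[0,15,-11,0,-3.4],[0,0,0,0,0]]]'; cat > wshot.py <<'E'
import sys,pickle
from cell import arm,eyes
from h import *
n=sys.argv[1]
o=arm.observe();d=eyes.get_image("wrist");pickle.dump((d,o),open(n+".pkl","wb"))
crop(d["frame"],0,0,560,420,1,n+".png")
E
python3 wshot.py w1;python3 plan.py .429 -.036 .26 -38.9
```

```text
clock: 2.25
position: [0.4291, -0.0361, 0.2606]
ee_rot: [-2.829, -1.357, -0.01]
force: [-1.6, 0.6, 0.3]
width: 1.0
clk 2.30 pos [ 0.4288 -0.0372  0.2607] jaw -38.9 tilt 0.41 w 1.002 F [ 0.9 -0.8  0.9] j [-0.75  0.06  0.78  2.01 -0.05  1.08 -0.63]
tool shift mm [ 1.1 -0.6  0.7] turn deg 0.0
1 [[1, -1, 1, 0.0]]
```

View pics/w1.png

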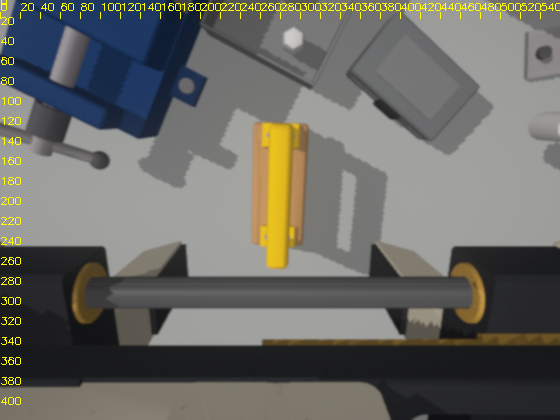

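Wrist view: the brush bar runs from (278,124) to (278,267), straight down the image between the open fingers. It's the only yellow-handled brush.

```bash
python3 - <<'E'
import pickle
from h import *
d,o=pickle.load(open("w1.pkl","rb"));c=cam(d,o)
hsv=cv2.cvtColor(d["frame"],cv2.COLOR_BGR2HSV)
a=ray(c,(278.5,123.5),.114);b=ray(c,(277.5,267),.114)
print(a,b,(a+b)/2,np.linalg.norm(a-b),np.degrees(np.arctan2(*(a-b)[1::-1])))
q=[ray(c,x,.046) for x in((253,124),(308,125),(252,244),(303,246))];print(q,np.mean(q,0))
for v in (140,200,255):
    row=hsv[v];m=np.where((row[:,1]>190)&(abs(row[:,0].astype(int)-25)<6)&(np.arange(560)>240)&(np.arange(560)<320))[0];print(v,m.min(),m.max())
E
```

```text
[0.46926772 0.01404288 0.114     ] [ 0.38373146 -0.09074546  0.114     ] [ 0.42649959 -0.03835129  0.114     ] 0.13526657073163997 50.776046586052416
[array([0.44731779, 0.02991567, 0.046     ]), array([ 0.49230002, -0.00761195,  0.046     ]), array([ 0.3592305 , -0.07358195,  0.046     ]), array([ 0.40405092, -0.11285575,  0.046     ])] [ 0.42572481 -0.04103349  0.046     ]
140 263 297
200 268 289
255 267 286
```

```bash
python3 plan.py .4265 -.0385 .084 -39.1 5
```

```text
clk 2.30 pos [ 0.4288 -0.0372  0.2607] jaw -38.9 tilt 0.41 w 1.002 F [ 0.9 -0.8  0.9] j [-0.75  0.06  0.78  2.01 -0.05  1.08 -0.63]
tool shift mm [ -3.7  -0.9 176.7] turn deg 0.2
5 [[0, 0, 35, 0.0], [0, 0, 35, 0.0], [0, 0, 35, 0.0], [0, 0, 35, 0.0], [0, 0, 35, 0.0]]
```

```bash
python3 -m inch '[[[0,-4,-1,40,0],[0,0,0,40,0],[0,0,0,40,0],[0,0,0,30,0],[0,0,0,20,0],[0,0,0,4,0],[0,0,0,0,0]]]'; python3 plan.py .4265 -.0385 .084 -39.1 1
```

```text
clock: 3.0
position: [0.4277, -0.0313, 0.0827]
ee_rot: [-2.818, -1.376, -0.019]
force: [0.5, -0.7, -0.1]
width: 0.998
clk 3.00 pos [ 0.4277 -0.0313  0.0827] jaw -38.0 tilt 0.76 w 0.998 F [ 0.5 -0.7 -0.1] j [-0.56  0.37  0.66  2.24 -0.4   0.64 -0.27]
tool shift mm [-6.4  3.5 -1.4] turn deg 1.1
1 [[-6, 4, -1, 1.1]]
```

Correct this, then close.

```bash
python3 -m inch '[[[0,-6,4,-1,1.1],[0,0,0,0,0]]]'; python3 plan.py .4265 -.0385 .084 -39.1 1; python3 wshot.py w2
```

```text
clock: 3.2
position: [0.4282, -0.0384, 0.0855]
ee_rot: [-2.832, -1.349, -0.023]
force: [0.3, -0.2, 0.6]
width: 0.996
clk 3.20 pos [ 0.4282 -0.0384  0.0855] jaw -39.1 tilt 0.89 w 0.996 F [ 0.3 -0.2  0.6] j [-0.55  0.36  0.67  2.24 -0.4   0.64 -0.27]
tool shift mm [-1.2 -1.2  1.5] turn deg 0.0
1 [[-1, -1, 1, 0.0]]
```

View pics/w2.png

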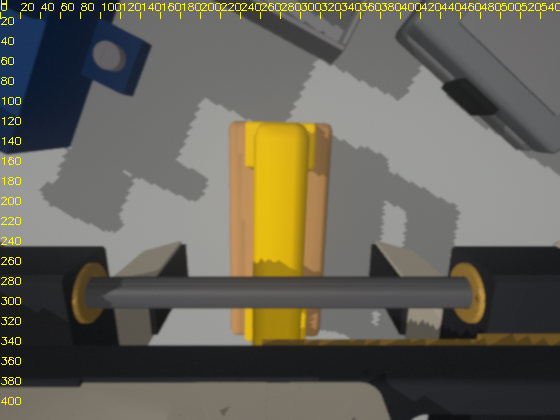

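The bar (columns 253–306) is centred between the fingers (187–372). Closing.

```bash
python3 -m inch '[[[1,0,0,0,0],[1,0,0,0,0],[1,0,0,0,0],[1,0,0,0,0],[1,0,0,0,0],[1,0,0,0,0],[1,0,0,0,0]]]' 60; python3 -m inch '[[[1,0,0,-30,0],[1,0,0,-40,0],[1,0,0,-40,0],[1,0,0,-20,0],[1,0,0,0,0]]]';python3 plan.py .5646 .171 .21 -65.6; python3 wshot.py w3
```

```text
clock: 3.95
position: [0.4297, -0.0374, 0.0873]
ee_rot: [-2.83, -1.351, -0.03]
force: [0.1, -0.2, -0.6]
width: 0.436
clock: 4.45
position: [0.4266, -0.0401, 0.2208]
ee_rot: [-2.832, -1.348, -0.022]
force: [-0.6, 1.0, -0.4]
width: 0.021
clk 4.45 pos [ 0.4266 -0.0401  0.2208] jaw -39.1 tilt 0.84 w 0.021 F [-0.6  1.  -0.4] j [-0.76  0.11  0.83  2.08 -0.11  0.98 -0.55]
tool shift mm [250.7 -26.   14.4] turn deg 26.5
6 [[42, -4, 2, 4.4], [41, -8, 2, 4.4], [41, -11, 2, 4.4], [40, -14, 2, 4.4], [39, -17, 2, 4.4], [37, -20, 2, 4.4]]
```

View pics/w3.png

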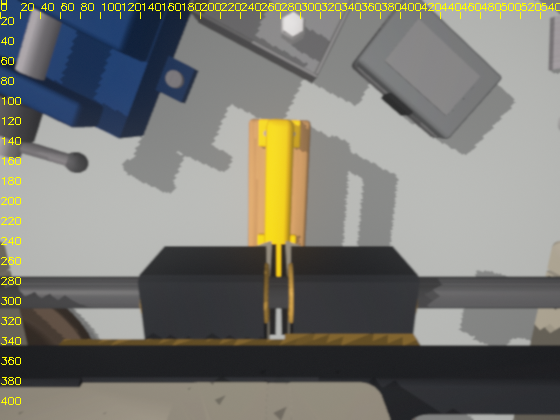

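The fingers are slow and hadn't closed before the lift, so the brush stayed standing at columns 250–308. I'll reopen partway, descend again, and check the width before lifting.

```bash
python3 -m inch '[[[0.3,0,0,0,0],[0.3,0,0,0,0],[0.3,0,0,0,0],[0.3,0,0,0,0],[0.3,0,0,0,0],[0.3,0,0,0,0],[0.3,0,0,0,0],[0.3,0,0,0,0],[0.3,0,0,0,0]]]'; python3 wshot.py w4; python3 - <<'E'
import pickle
from h import *
d,o=pickle.load(open("w4.pkl","rb"));c=cam(d,o)
crop(d["frame"],200,90,160,140,5,"w4c.png")
a=ray(c,(278.5,120),.114);print(a)
E
python3 plan.py .4265 -.0385 .084 -39.1 4
```

```text
clock: 5.4
position: [0.4233, -0.04, 0.2153]
ee_rot: [-2.831, -1.347, -0.007]
force: [0.3, 0.3, 0.6]
width: 0.693
[0.46540776 0.01250966 0.114     ]
clk 5.45 pos [ 0.4233 -0.04    0.2154] jaw -39.1 tilt 0.45 w 0.694 F [-0.  -0.1 -0.4] j [-0.76  0.12  0.83  2.09 -0.12  0.97 -0.55]
tool shift mm [  2.3   2.  131.4] turn deg -0.0
4 [[1, 0, 33, -0.0], [1, 0, 33, -0.0], [1, 0, 33, -0.0], [1, 0, 33, -0.0]]
```

View pics/w4c.png

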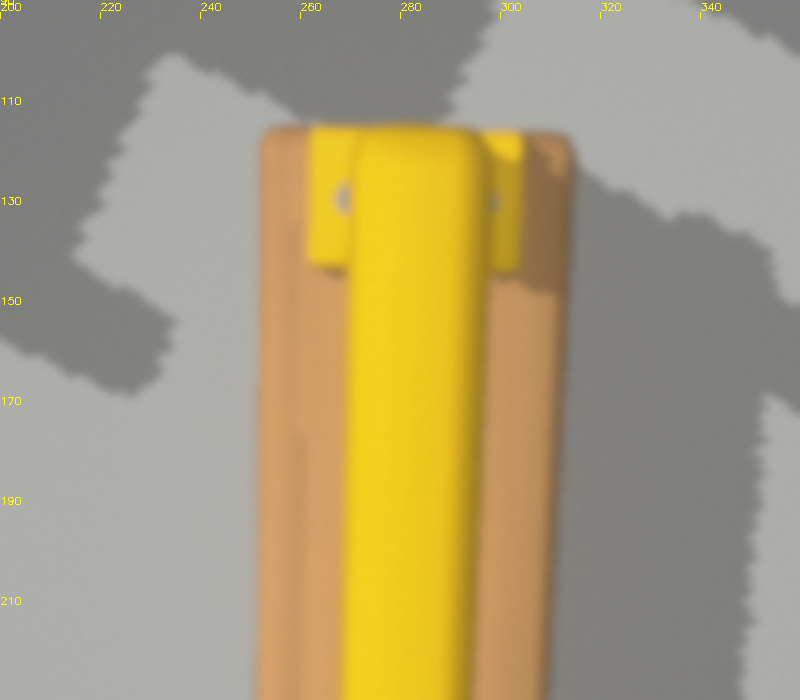

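```bash
python3 - <<'E'
import pickle
from h import *
d,o=pickle.load(open("w4.pkl","rb"));c=cam(d,o)
a=ray(c,(283,116),.114);b=ray(c,(280,225),.114);u=(a-b)/np.linalg.norm(a-b);print(a,b,np.degrees(np.arctan2(u[1],u[0])), a-u*.0676)
E
python3 plan.py .4265 -.0385 .084 -39.1 4
```

```text
[0.46977698 0.01262786 0.114     ] [ 0.41503465 -0.05127532  0.114     ] 49.415157435532976 [ 0.42579822 -0.03871052  0.114     ]
clk 5.45 pos [ 0.4233 -0.04    0.2154] jaw -39.1 tilt 0.45 w 0.694 F [-0.  -0.1 -0.4] j [-0.76  0.12  0.83  2.09 -0.12  0.97 -0.55]
tool shift mm [  2.3   2.  131.4] turn deg -0.0
4 [[1, 0, 33, -0.0], [1, 0, 33, -0.0], [1, 0, 33, -0.0], [1, 0, 33, -0.0]]
```

```bash
python3 -m inch '[[[0.3,2,2,30,0.5],[0.3,0,0,30,0.4],[0.3,0,0,30,0],[0.3,0,0,25,0],[0.3,0,0,14,0],[0.3,0,0,0,0]]]'; python3 plan.py .426 -.0386 .084 -40 1
```

```text
clock: 6.05
position: [0.4293, -0.0382, 0.0831]
ee_rot: [-2.842, -1.327, -0.015]
force: [0.0, -0.6, 0.7]
width: 0.701
clk 6.05 pos [ 0.4293 -0.0382  0.0831] jaw -39.9 tilt 0.61 w 0.701 F [ 0.  -0.6  0.7] j [-0.57  0.38  0.7   2.24 -0.42  0.65 -0.26]
tool shift mm [-2.5 -2.3 -0.9] turn deg 0.1
1 [[-2, -2, -1, 0.1]]
```

```bash
python3 -m inch '[[[1,-2,-2,-1,0],[1,0,0,0,0],[1,0,0,0,0],[1,0,0,0,0],[1,0,0,0,0],[1,0,0,0,0],[1,0,0,0,0],[1,0,0,0,0],[1,0,0,0,0]]]' 60;python3 plan.py .426 -.0386 .084 -40 1
```

```text
clock: 6.95
position: [0.4281, -0.038, 0.0872]
ee_rot: [-2.842, -1.329, -0.022]
force: [-0.4, 0.4, -1.1]
width: 0.237
clk 6.95 pos [ 0.4281 -0.038   0.0872] jaw -39.9 tilt 0.85 w 0.237 F [-0.4  0.4 -1.1] j [-0.58  0.36  0.7   2.24 -0.41  0.65 -0.27]
tool shift mm [-1.9 -1.2  3.2] turn deg 0.1
1 [[-2, -1, 3, 0.1]]
```

```bash
python3 -m inch '[[[1,0,0,-20,0],[1,0,0,-40,0],[1,0,0,-40,0],[1,0,0,-40,0],[1,0,0,-20,0]]]'; python3 - <<'E'
import pickle
from fit1 import T
import numpy as np
p,q=pickle.load(open("fit.pkl","rb"));print(p,q)
for y in(-.105,-.05,0,.05,.08): print(y,T(p,(-.003,y,0)))
E
python3 plan.py .567 .167 .25 -65.6
```

```text
clock: 7.45
position: [0.423, -0.0408, 0.2492]
ee_rot: [-2.844, -1.324, -0.005]
force: [0.8, -0.5, -2.2]
width: 0.235
[0.5259 0.2634 0.4267] [ 0.6557 -0.3164 -0.5222]
-0.105 [[0.5667 0.1666 0.    ]]
-0.05 [[0.5439 0.2166 0.    ]]
0 [[0.5232 0.2621 0.    ]]
0.05 [[0.5025 0.3077 0.    ]]
0.08 [[0.4901 0.335  0.    ]]
clk 7.45 pos [ 0.423  -0.0408  0.2492] jaw -40.1 tilt 0.32 w 0.235 F [ 0.8 -0.5 -2.2] j [-0.83  0.07  0.88  2.04 -0.07  1.06 -0.62]
tool shift mm [251.7 -23.6   0.4] turn deg 25.5
6 [[42, -4, 0, 4.3], [42, -7, 0, 4.3], [41, -10, 0, 4.3], [40, -13, 0, 4.3], [39, -16, 0, 4.3], [38, -19, 0, 4.3]]
```

```bash
python3 -m inch '[[[1,30,-3,0,3],[1,40,-6,0,4.3],[1,40,-9,0,4.3],[1,40,-12,0,4.3],[1,38,-15,0,4.3],[1,35,-17,0,4],[1,15,-7,0,1],[1,0,0,0,0]]]'; python3 plan.py .567 .167 .16 -65.6 3; python3 wshot.py w5
```

```text
clock: 8.25
position: [0.5722, 0.1714, 0.2535]
ee_rot: [-3.064, -0.642, -0.01]
force: [-0.5, -0.5, -2.0]
width: 0.24
clk 8.25 pos [0.5722 0.1714 0.2535] jaw -66.3 tilt 0.72 w 0.240 F [-0.5 -0.5 -2. ] j [-0.95  0.45  0.84  1.66 -0.37  1.19 -1.18]
tool shift mm [-7.4  2.8 93.4] turn deg -0.7
3 [[-2, 1, 31, -0.2], [-2, 1, 31, -0.2], [-2, 1, 31, -0.2]]
```

View pics/w5.png

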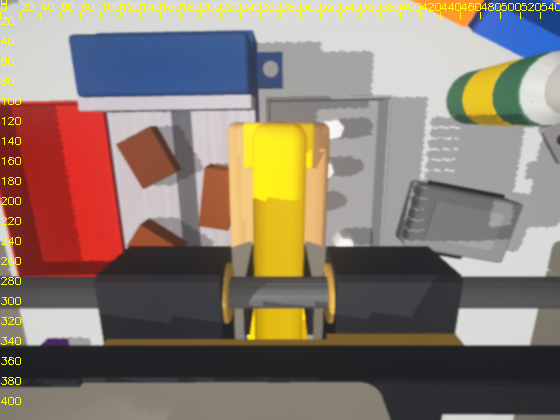

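```bash
python3 - <<'E'
import pickle
from fit1 import *
p,q=pickle.load(open("fit.pkl","rb"))
d,o=pickle.load(open("w5.pkl","rb"));c=cam(d,o)
def inv(P):
    cc,s=np.cos(p[2]),np.sin(p[2]);e=P[:2]-p[:2];return (np.array([cc*e[0]+s*e[1],-s*e[0]+cc*e[1]])*1000).round(1)
print("tcp",inv(o["position"]))
for n,uv,z in (("jaw far top R",(253,109),.108),("jaw far top L",(78,110),.108),("bed edge +y",(109,150),.058),("bed edge +y low",(122,240),.058),("nuttray +x-y corner",(390,97),.045),("brush end L",(230,124),.2125),("brush end R",(329,124),.2125)): print(n,inv(ray(c,uv,z)))
for n,pts,z in (("C",[(117,150),(156,126),(181,166),(143,188)],.078),("A",[(207,164),(230,164),(199,228)],.085),("B",[(147,219),(186,241)],.085)): print(n,[inv(ray(c,u,z)) for u in pts])
E
```

```text
tcp [   4.1 -102.9]
jaw far top R [ 81.  -81.3]
jaw far top L [82.4 69.8]
bed edge +y [44. 73.]
bed edge +y low [-54.5  72.5]
nuttray +x-y corner [  92.5 -217.1]
brush end L [ 69.9 -76.1]
brush end R [  69.  -132.4]
C [array([45.5, 55.1]), array([67.7, 14.5]), array([29. , -6.1]), array([ 7.5, 34. ])]
A [array([ 31.5, -33.4]), array([ 31.2, -55.6]), array([-33. , -20.9])]
B [array([-22.9,  30.7]), array([-46.8,  -6.6])]
```

```bash
python3 - <<'E'
from fit1 import *
p,q=pickle.load(open("fit.pkl","rb"))
for y in(-.104,0,.05,.09): print(y,T(p,(-.006,y,0)).round(4))
E
python3 plan.py .5635 .1662 .155 -65.6 4
```

```text
-0.104 [[0.5635 0.1662 0.    ]]
0 [[0.5205 0.2609 0.    ]]
0.05 [[0.4998 0.3064 0.    ]]
0.09 [[0.4832 0.3428 0.    ]]
clk 8.30 pos [0.5715 0.1705 0.2535] jaw -66.4 tilt 0.70 w 0.232 F [-0.1  0.2 -3.1] j [-0.95  0.44  0.84  1.66 -0.36  1.19 -1.18]
tool shift mm [-9.8  1.6 98.4] turn deg -0.8
4 [[-2, 0, 25, -0.2], [-2, 0, 25, -0.2], [-2, 0, 25, -0.2], [-2, 0, 25, -0.2]]
```

```bash
python3 -m inch '[[[1,-6,1,20,-0.8],[1,-4,1,25,0],[1,0,0,25,0],[1,0,0,18,0],[1,0,0,0,0]]]'; python3 plan.py .5635 .1662 .150 -65.6 1
```

```text
clock: 8.8
position: [0.5597, 0.1584, 0.1635]
ee_rot: [-3.061, -0.659, -0.007]
force: [-0.6, 0.0, -0.8]
width: 0.233
clk 8.80 pos [0.5597 0.1584 0.1635] jaw -65.7 tilt 0.63 w 0.233 F [-0.6  0.  -0.8] j [-0.9   0.51  0.79  1.81 -0.43  1.   -1.08]
tool shift mm [ 6.5 -5.4 13.5] turn deg -0.1
1 [[7, -6, 13, -0.1]]
```

```bash
python3 -m inch '[[[1,6,-5,7,0],[1,0,0,5,0],[1,0,0,0,0]]]'; python3 plan.py .5635 .1662 .150 -65.6 1; python3 - <<'E'
from cell import eyes
from h import *
crop(eyes.get_image("side")["frame"],170,110,190,150,4,"s1.png")
E
```

```text
clock: 9.1
position: [0.5636, 0.1645, 0.153]
ee_rot: [-3.061, -0.656, -0.01]
force: [-0.1, -0.5, -1.6]
width: 0.236
clk 9.10 pos [0.5636 0.1645 0.153 ] jaw -65.8 tilt 0.71 w 0.236 F [-0.1 -0.5 -1.6] j [-0.9   0.53  0.78  1.81 -0.45  0.98 -1.08]
tool shift mm [ 0.5 -1.6  3. ] turn deg -0.2
1 [[1, -2, 3, -0.2]]
```

View pics/s1.png

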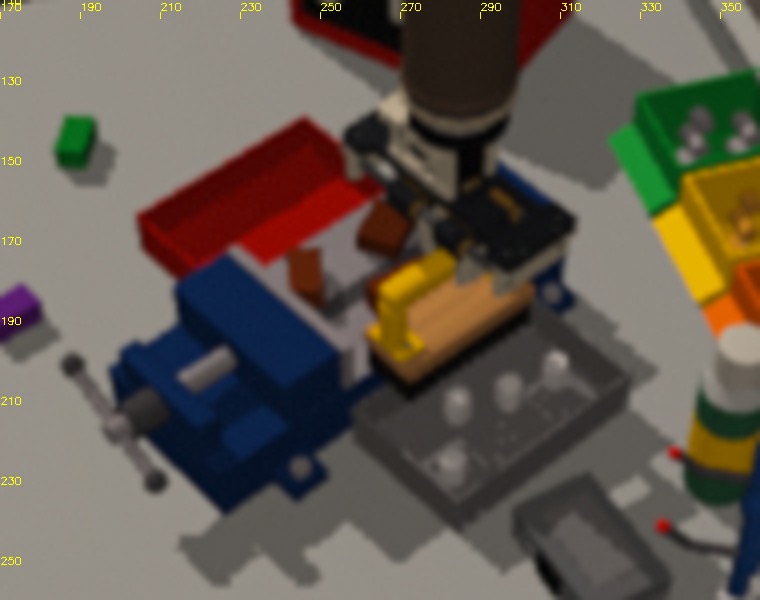

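The brush is over the near bed edge, parallel to the vise and inside both jaws. Sweep in chunks along tool −y.

```bash
python3 -m inch '[[[1,0,-6,2,0],[1,0,-12,0,0],[1,0,-12,0,0],[1,0,-12,0,0],[1,0,-12,0,0],[1,0,0,0,0]]]'; python3 plan.py .5205 .2609 .151 -65.6 ; python3 plan.py .4832 .3428 .151 -65.6 1|tail -2
```

```text
clock: 9.75
position: [0.5405, 0.2188, 0.1532]
ee_rot: [-3.061, -0.659, -0.014]
force: [-0.3, -1.0, -2.1]
width: 0.234
clk 9.75 pos [0.5405 0.2188 0.1532] jaw -65.7 tilt 0.80 w 0.234 F [-0.3 -1.  -2.1] j [-1.01  0.52  0.78  1.82 -0.45  0.97 -1.18]
tool shift mm [ -0.9 -46.5   2.5] turn deg -0.1
2 [[0, -23, 1, -0.1], [0, -23, 1, -0.1]]
tool shift mm [  -1.3 -136.5    3.3] turn deg -0.1
1 [[-1, -137, 2, -0.1]]
```

```bash
python3 -m inch '[[[1,-1,-12,1,0],[1,0,-12,0,0],[1,0,-12,0,0],[1,0,-12,0,0],[1,0,-12,0,0],[1,0,0,0,0]]]'; python3 plan.py .4832 .3428 .151 -65.6 1; python3 wshot.py w6;python3 - <<'E'
from cell import eyes
from h import *
crop(eyes.get_image("scene")["frame"],210,220,190,150,4,"s2.png")
E
```

```text
clock: 10.35
position: [0.5139, 0.2715, 0.1526]
ee_rot: [-3.069, -0.655, -0.014]
force: [0.3, 0.5, -3.1]
width: 0.236
clk 10.35 pos [0.5139 0.2715 0.1526] jaw -65.9 tilt 0.54 w 0.236 F [ 0.3  0.5 -3.1] j [-1.12  0.52  0.79  1.83 -0.44  0.97 -1.29]
tool shift mm [  1.  -77.7   1.7] turn deg -0.3
1 [[1, -78, 2, -0.3]]
```

View pics/w6.png

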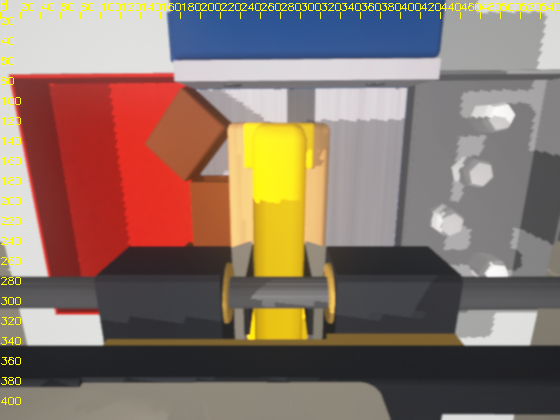

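View pics/s2.png

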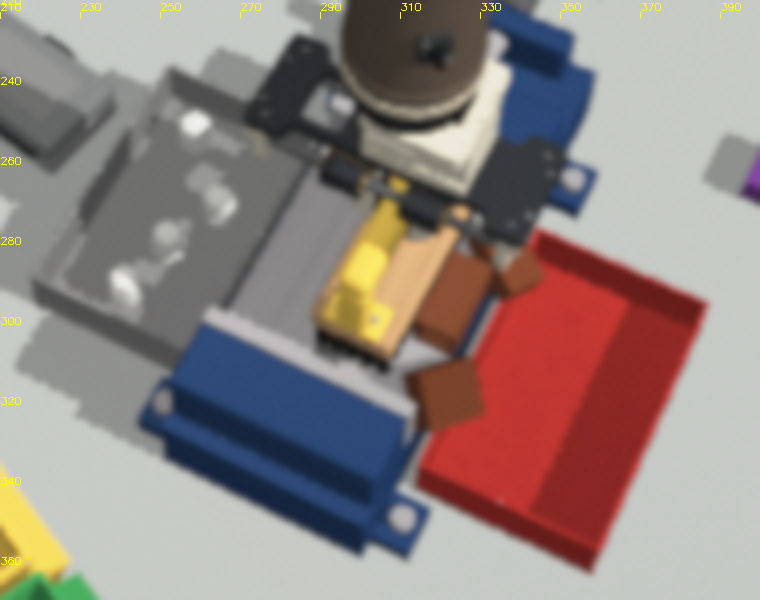

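```bash
python3 - <<'E'
from fit1 import *
p,q=pickle.load(open("fit.pkl","rb"))
def inv(P):
    cc,s=np.cos(p[2]),np.sin(p[2]);e=P[:2]-p[:2];return (np.array([cc*e[0]+s*e[1],-s*e[0]+cc*e[1]])*1000).round(1)
for uv in((335,293.5),(345,286.5),(341,280),(328,281)):print("B",inv(ray(S,uv,.085)))
for uv in((313,316),(326,309),(331,321),(316,327)):print("C",inv(ray(S,uv,.078)))
d,o=pickle.load(open("w6.pkl","rb"));print(o["position"],inv(o["position"]))
E
```

```text
B [-22.3  88.2]
B [-54.1 103.7]
B [-67.3  86.1]
B [-48.1  55.9]
C [61.  62.6]
C [26.9 84.7]
C [ 52.  110.5]
C [85.3 82.8]
[0.5139 0.2715 0.1526] [-7.6 12.3]
```

All three are ahead of the brush and lined up over the tray, so continue.

```bash
python3 -m inch '[[[1,1,-10,1,0],[1,0,-10,0,0],[1,0,-10,0,0],[1,0,-10,0,0],[1,0,-10,0,0],[1,0,-10,0,0],[1,0,-10,0,0],[1,0,-8,0,0],[1,0,0,0,0]]]'; python3 plan.py .4832 .3428 .151 -65.6 1; python3 wshot.py w7;python3 - <<'E'
from cell import eyes
from h import *
crop(eyes.get_image("scene")["frame"],210,220,190,150,4,"s3.png")
E
```

```text
clock: 11.35
position: [0.4801, 0.3514, 0.152]
ee_rot: [-3.065, -0.655, -0.014]
force: [-0.0, -0.1, -2.1]
width: 0.237
clk 11.35 pos [0.4801 0.3514 0.152 ] jaw -65.9 tilt 0.67 w 0.237 F [-0.  -0.1 -2.1] j [-1.25  0.54  0.78  1.79 -0.46  0.98 -1.43]
tool shift mm [-0.7  9.1  0.9] turn deg -0.3
1 [[-1, 9, 1, -0.3]]
```

View pics/w7.png

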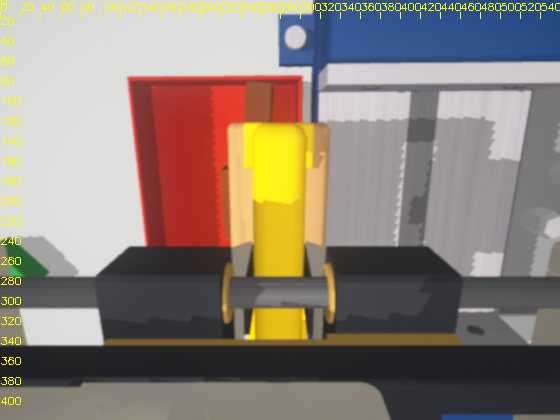

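View pics/s3.png

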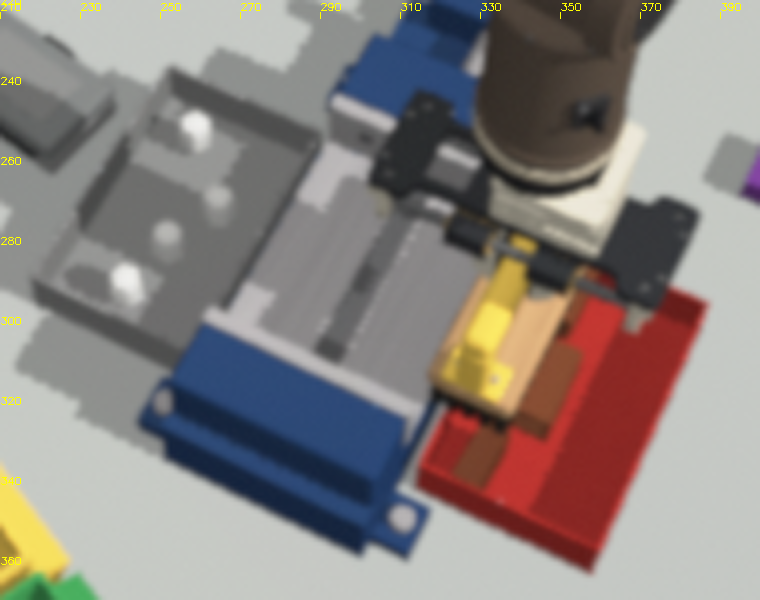

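All three now appear to be in the tray. Lift clear and check.

```bash
python3 -m inch '[[[1,0,0,-20,0],[1,0,0,-40,0],[1,0,0,-40,0],[1,0,0,-40,0],[1,0,0,-20,0],[1,40,20,0,0],[1,40,20,0,0]]]'; python3 plan.py .55 -.0 .3 -30 ; python3 wshot.py w8;python3 - <<'E'
from cell import eyes
from h import *
a=eyes.get_image("scene")["frame"][220:370,210:400];b=eyes.get_image("side")["frame"][110:260,170:360]
cv2.imwrite("pics/s4.png",cv2.resize(np.vstack([a,b]),None,fx=2,fy=2,interpolation=cv2.INTER_CUBIC))
E
```

```text
clock: 12.15
position: [0.5674, 0.3417, 0.3198]
ee_rot: [-3.065, -0.654, -0.01]
force: [-0.1, 0.5, -1.8]
width: 0.235
clk 12.15 pos [0.5674 0.3417 0.3198] jaw -65.9 tilt 0.57 w 0.235 F [-0.1  0.5 -1.8] j [-1.12  0.53  0.85  1.38 -0.4   1.4  -1.42]
tool shift mm [-155.5  305.    16.7] turn deg -35.9
8 [[-19, 38, 2, -4.5], [-22, 36, 2, -4.5], [-25, 35, 2, -4.5], [-28, 33, 2, -4.5], [-30, 30, 2, -4.5], [-32, 28, 2, -4.5], [-35, 25, 2, -4.5], [-36, 22, 2, -4.5]]
```

View pics/w8.png

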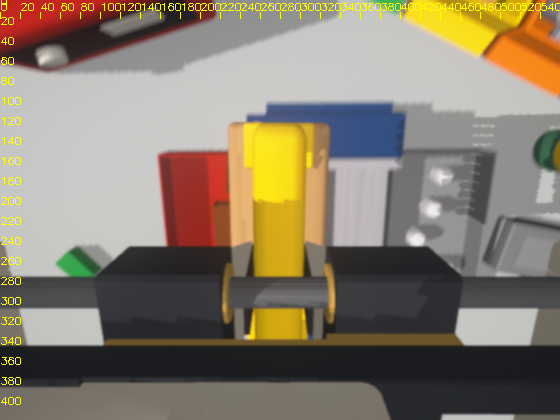

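View pics/s4.png

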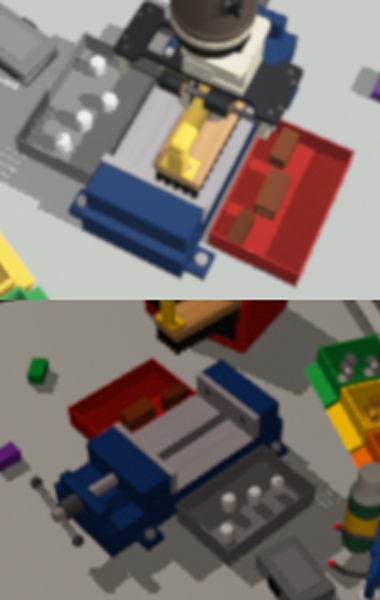

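Both views show all three brown offcuts flat inside the red tray, the bed empty and the four nuts still standing. Next, move to staging in front of the empty middle hook.

```bash
python3 plan.py .491 -.222 .32 -29.9 14
```

```text
clk 12.30 pos [0.5693 0.3387 0.3179] jaw -66.3 tilt 0.38 w 0.233 F [-0.7 -0.  -2.6] j [-1.12  0.53  0.86  1.38 -0.4   1.4  -1.43]
tool shift mm [-296.9  482.    -5. ] turn deg -36.4
14 [[-21, 34, 0, -2.6], [-23, 33, 0, -2.6], [-24, 32, 0, -2.6], [-26, 31, 0, -2.6], [-27, 30, 0, -2.6], [-28, 29, 0, -2.6], [-30, 27, 0, -2.6], [-31, 26, 0, -2.6], [-32, 25, 0, -2.6], [-33, 23, 0, -2.6], [-34, 22, 0, -2.6], [-35, 20, 0, -2.6], [-36, 18, 0, -2.6], [-37, 17, 0, -2.6]]
```

```bash
python3 -m inch '[[[1,-15,24,0,-2],[1,-22,33,0,-2.6],[1,-24,32,0,-2.6],[1,-26,31,0,-2.6],[1,-27,30,0,-2.6],[1,-28,29,0,-2.6],[1,-30,27,0,-2.6],[1,-31,26,0,-2.6],[1,-32,25,0,-2.6],[1,-33,23,0,-2.6]]]'; python3 plan.py .491 -.222 .32 -29.9
```

```text
clock: 13.3
position: [0.5047, -0.0567, 0.3121]
ee_rot: [-2.832, -1.34, -0.004]
force: [1.8, 0.2, -2.9]
width: 0.234
clk 13.30 pos [ 0.5047 -0.0567  0.3121] jaw -39.3 tilt 0.51 w 0.234 F [ 1.8  0.2 -2.9] j [-0.7   0.21  0.89  1.77 -0.18  1.25 -0.45]
tool shift mm [-136.5   94.2   -9.3] turn deg -9.4
4 [[-34, 24, -2, -2.4], [-35, 22, -2, -2.4], [-36, 21, -2, -2.4], [-37, 19, -2, -2.4]]
```

```bash
python3 -m inch '[[[1,-32,22,-2,-2.4],[1,-33,21,-2,-2.4],[1,-32,18,-2,-2.4],[1,-18,10,-2,-2],[1,0,0,0,0],[1,0,0,0,0]]]'; python3 plan.py .491 -.222 .235 -29.9;python3 wshot.py w9
```

```text
clock: 13.9
position: [0.4852, -0.2024, 0.3192]
ee_rot: [-2.715, -1.557, -0.009]
force: [-0.0, 0.7, -2.8]
width: 0.23
clk 13.90 pos [ 0.4852 -0.2024  0.3192] jaw -30.3 tilt 0.75 w 0.230 F [-0.   0.7 -2.8] j [-0.4   0.26  0.9   1.71 -0.22  1.28  0.03]
tool shift mm [-14.9  15.6  84. ] turn deg -0.4
2 [[-7, 7, 42, -0.2], [-7, 7, 42, -0.2]]
```

View pics/w9.png

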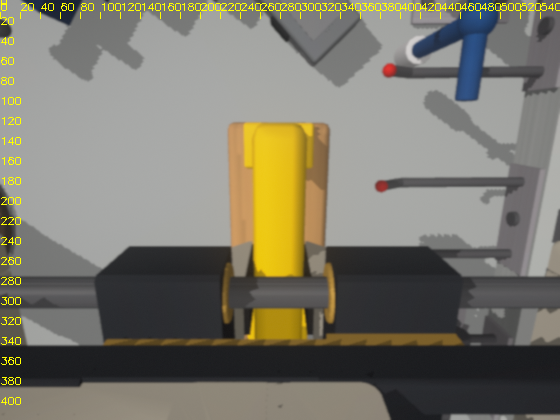

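```bash
python3 - <<'E'
from fit1 import *
p,q=pickle.load(open("fit.pkl","rb"))
d,o=pickle.load(open("w9.pkl","rb"));c=cam(d,o)
def inv(P,p=q):
    cc,s=np.cos(p[2]),np.sin(p[2]);e=P[:2]-p[:2];return (np.array([cc*e[0]+s*e[1],-s*e[0]+cc*e[1]])*1000).round(1)
print(inv(ray(c,(380,186),.211)),inv(ray(c,(389,70.5),.211)),"prong",inv(ray(c,(410,182),.196)),inv(ray(c,(500,181),.196)))
print("bar end centre at z=.350",inv(ray(c,(279.5,124),.350)),"tcp",inv(o["position"]))
E
```

```text
[-124.9   30.1] [-124.2  116. ] prong [-95.7  30.5] [-20.8  30.8]
bar end centre at z=.350 [-204.1   80.2] tcp [-204.7   13.8]
```

The wrist camera puts the hook's +y prong tip within 2 mm of the fit. Descend to entry height, with the bar axis at about 0.237.

```bash
python3 -m inch '[[[1,-8,8,35,0],[1,-7,7,35,0],[1,0,0,20,0],[1,0,0,7,0],[1,0,0,0,0]]]'; python3 plan.py .491 -.222 .222 -29.9
```

```text
clock: 14.45
position: [0.4929, -0.2142, 0.2193]
ee_rot: [-2.706, -1.569, -0.014]
force: [-0.1, -0.1, -1.7]
width: 0.238
clk 14.45 pos [ 0.4929 -0.2142  0.2193] jaw -29.8 tilt 0.95 w 0.238 F [-0.1 -0.1 -1.7] j [-0.3   0.38  0.85  1.84 -0.34  1.08  0.16]
tool shift mm [-7.7  2.2 -2.8] turn deg 0.1
1 [[-8, 2, -3, 0.1]]
```

```bash
python3 -m inch '[[[1,-8,0,-3,0],[1,0,0,0,0],[1,0,0,0,0]]]'; python3 plan.py .491 -.222 .222 -29.9; python3 - <<'E'
from cell import eyes
from h import *
a=eyes.get_image("scene")["frame"][70:230,110:280];b=eyes.get_image("side")["frame"][190:360,240:420]
cv2.imwrite("pics/s5.png",cv2.resize(a,None,fx=4,fy=4,interpolation=cv2.INTER_CUBIC)[:600])
cv2.imwrite("pics/s6.png",cv2.resize(b,None,fx=3.5,fy=3.5,interpolation=cv2.INTER_CUBIC)[:600])
E
```

```text
clock: 14.75
position: [0.4902, -0.2208, 0.225]
ee_rot: [-2.705, -1.574, -0.019]
force: [-0.1, 0.4, -2.1]
width: 0.234
clk 14.75 pos [ 0.4902 -0.2208  0.225 ] jaw -29.6 tilt 0.97 w 0.234 F [-0.1  0.4 -2.1] j [-0.3   0.37  0.86  1.83 -0.33  1.09  0.17]
tool shift mm [-0.7  1.3  3. ] turn deg 0.3
1 [[-1, 1, 3, 0.3]]
```

View pics/s5.png

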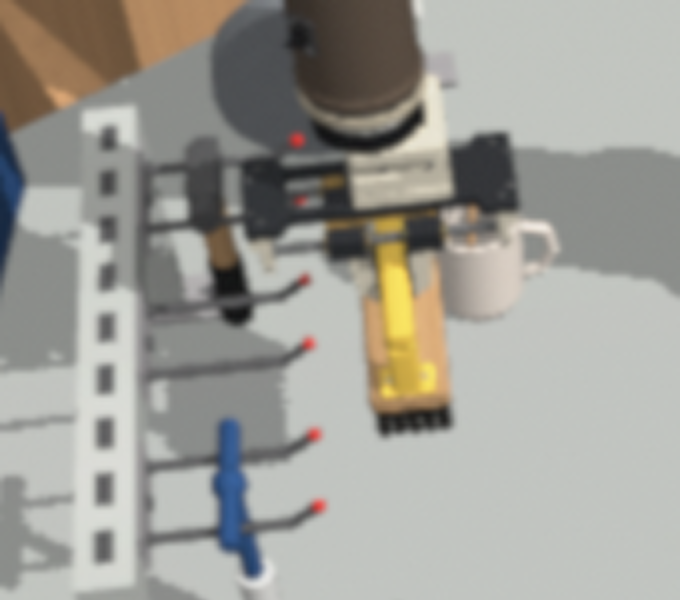

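View pics/s6.png

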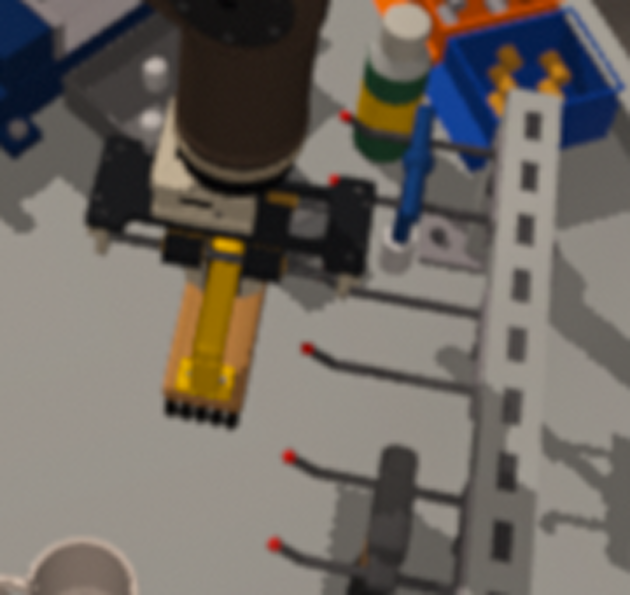

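```bash
python3 -m inch '[[[1,-1,14,3,0],[1,0,20,0,0],[1,0,20,0,0],[1,0,14,0,0],[1,0,0,0,0]]]'; python3 plan.py .602 -.2855 .222 -29.9
```

```text
clock: 15.35
position: [0.5542, -0.2574, 0.2217]
ee_rot: [-2.705, -1.577, -0.023]
force: [0.1, 0.2, -1.2]
width: 0.232
clk 15.35 pos [ 0.5542 -0.2574  0.2217] jaw -29.5 tilt 1.05 w 0.232 F [ 0.1  0.2 -1.2] j [-0.18  0.5   0.81  1.66 -0.41  1.16  0.23]
tool shift mm [-0.9 55.5 -0.4] turn deg 0.4
2 [[0, 28, 0, 0.2], [0, 28, 0, 0.2]]
```

```bash
python3 -m inch '[[[1,-1,18,0,0.4],[1,0,18,0,0],[1,0,14,0,0],[1,0,3,0,0],[1,0,0,0,0]]]'; python3 plan.py .602 -.2855 .196 -29.9; python3 - <<'E'
from cell import eyes
from h import *
a=eyes.get_image("scene")["frame"][70:220,110:280];b=eyes.get_image("side")["frame"][200:350,250:420]
cv2.imwrite("pics/s7.png",cv2.resize(np.hstack([a,b]),None,fx=2.3,fy=2.3,interpolation=cv2.INTER_CUBIC))
E
```

```text
clock: 15.85
position: [0.6009, -0.2857, 0.2198]
ee_rot: [-2.708, -1.567, -0.021]
force: [0.2, -0.1, -2.8]
width: 0.232
clk 15.85 pos [ 0.6009 -0.2857  0.2198] jaw -29.9 tilt 1.06 w 0.232 F [ 0.2 -0.1 -2.8] j [-0.1   0.6   0.79  1.51 -0.46  1.22  0.24]
tool shift mm [ 0.3  1.  23.8] turn deg -0.0
1 [[1, 1, 24, -0.0]]
```

View pics/s7.png

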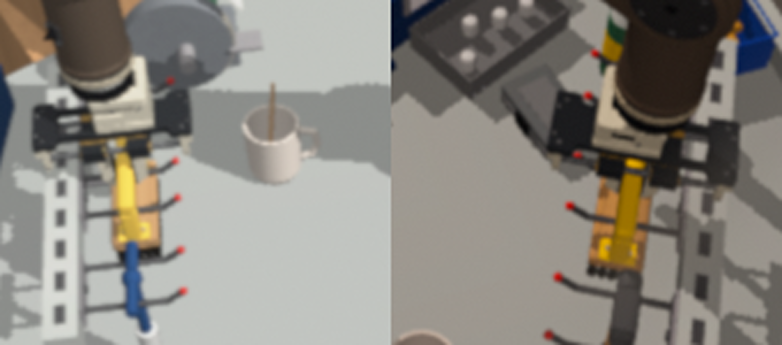

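The prongs run through the opening, under the bar and above the block. Lower gently.

```bash
python3 -m inch '[[[1,0,1,8,0],[1,0,0,8,0],[1,0,0,2,0],[1,0,0,0,0],[1,0,0,0,0]]]'; python3 plan.py .602 -.2855 .196 -29.9
```

```text
clock: 16.45
position: [0.6, -0.2839, 0.2002]
ee_rot: [-2.706, -1.566, -0.022]
force: [-0.0, -0.2, -2.2]
width: 0.234
clk 16.45 pos [ 0.6    -0.2839  0.2002] jaw -29.9 tilt 1.17 w 0.234 F [-0.  -0.2 -2.2] j [-0.1   0.61  0.78  1.54 -0.47  1.19  0.25]
tool shift mm [-0.5  2.5  4.2] turn deg 0.0
1 [[0, 3, 4, 0.0]]
```

```bash
python3 -m inch '[[[1,0,1,4,0],[1,0,0,0,0],[1,0,0,0,0]]]'; python3 plan.py .602 -.2855 .196 -29.9
```

```text
clock: 16.75
position: [0.6012, -0.2844, 0.1963]
ee_rot: [-2.706, -1.566, -0.022]
force: [-0.9, -0.6, -2.0]
width: 0.235
clk 16.75 pos [ 0.6012 -0.2844  0.1963] jaw -29.9 tilt 1.16 w 0.235 F [-0.9 -0.6 -2. ] j [-0.1   0.62  0.78  1.54 -0.47  1.18  0.25]
tool shift mm [-0.5  1.2  0.3] turn deg 0.0
1 [[-1, 1, 0, 0.0]]
```

```bash
python3 -m inch '[[[1,0,0,2,0],[1,0,0,0,0]]]'; python3 plan.py .602 -.2855 .196 -29.9
```

```text
clock: 16.95
position: [0.6015, -0.2846, 0.1956]
ee_rot: [-2.707, -1.567, -0.024]
force: [-0.5, 0.5, -2.7]
width: 0.235
clk 16.95 pos [ 0.6015 -0.2846  0.1956] jaw -29.9 tilt 1.18 w 0.235 F [-0.5  0.5 -2.7] j [-0.1   0.62  0.78  1.54 -0.48  1.18  0.26]
tool shift mm [-0.5  0.9 -0.5] turn deg 0.0
1 [[0, 1, 0, 0.0]]
```

```bash
python3 -m inch '[[[1,0,0,3,0],[1,0,0,0,0]]]'; python3 -m inch '[[[1,0,0,2,0],[1,0,0,0,0]]]' 
```

```text
clock: 17.15
position: [0.6019, -0.2849, 0.1959]
ee_rot: [-2.708, -1.568, -0.028]
force: [0.2, -0.2, -2.8]
width: 0.239
clock: 17.35
position: [0.6022, -0.2851, 0.1955]
ee_rot: [-2.709, -1.568, -0.031]
force: [-1.6, 0.0, -0.5]
width: 0.234
```

TCP z stays at 0.1955 despite further down commands, so the bar is resting on the prongs. Open partway; the rail is 62 mm away.

```bash
python3 -m inch '[[[0.55,0,0,0,0],[0.55,0,0,0,0],[0.55,0,0,0,0],[0.55,0,0,0,0],[0.55,0,0,0,0]]]'; python3 plan.py .602 -.2855 .196 -29.9; python3 wshot.py w10; python3 - <<'E'
from cell import eyes
from h import *
a=eyes.get_image("scene")["frame"][70:220,110:280];b=eyes.get_image("side")["frame"][200:350,250:420]
cv2.imwrite("pics/s8.png",cv2.resize(np.hstack([a,b]),None,fx=2.3,fy=2.3,interpolation=cv2.INTER_CUBIC))
E
```

```text
clock: 17.85
position: [0.6026, -0.2855, 0.1946]
ee_rot: [-2.71, -1.569, -0.03]
force: [0.3, -0.0, 0.2]
width: 0.449
clk 17.85 pos [ 0.6026 -0.2855  0.1946] jaw -29.9 tilt 1.26 w 0.449 F [ 0.3 -0.   0.2] j [-0.09  0.62  0.77  1.55 -0.48  1.17  0.26]
tool shift mm [-0.3 -0.5 -1.4] turn deg 0.0
1 [[0, -1, -1, 0.0]]
```

View pics/w10.png

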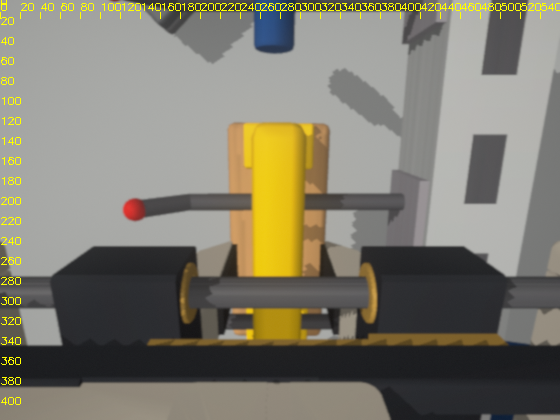

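View pics/s8.png

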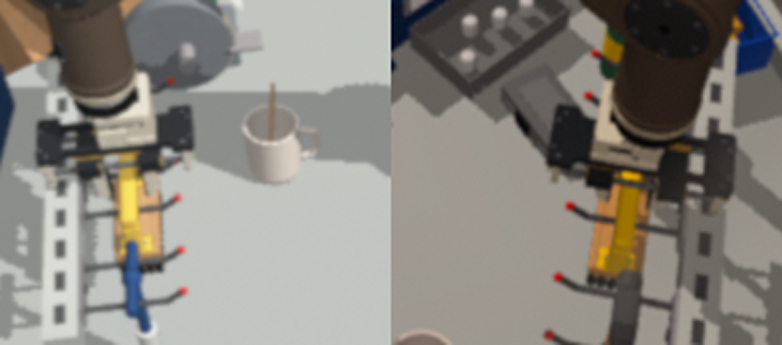

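The bar sits square across the prong (row 200), the fingers are clear on both sides, and the force is about zero. Retreat straight up.

```bash
python3 -m inch '[[[0.55,0,0,-8,0],[0.55,0,0,-15,0],[0.55,0,0,-25,0],[0.55,0,0,-40,0],[0.55,0,0,-40,0],[0.55,0,-30,-20,0],[0.55,30,-35,0,0],[0.55,30,-35,0,0],[0.55,30,-35,0,0],[0.55,30,-35,0,0],[0.55,30,-30,0,0],[0.55,0,0,0,0]]]'; python3 - <<'E'
from cell import eyes,arm
from h import *
a=eyes.get_image("scene")["frame"];b=eyes.get_image("side")["frame"]
cv2.imwrite("pics/f1.png",a);cv2.imwrite("pics/f2.png",b)
cv2.imwrite("pics/s9.png",cv2.resize(np.hstack([a[80:230,110:280],b[200:350,250:420]]),None,fx=2.3,fy=2.3,interpolation=cv2.INTER_CUBIC))
E
```

```text
clock: 19.2
position: [0.4987, -0.0559, 0.3634]
ee_rot: [-2.72, -1.563, -0.042]
force: [0.1, -0.4, -0.2]
width: 0.45
```

View pics/s9.png

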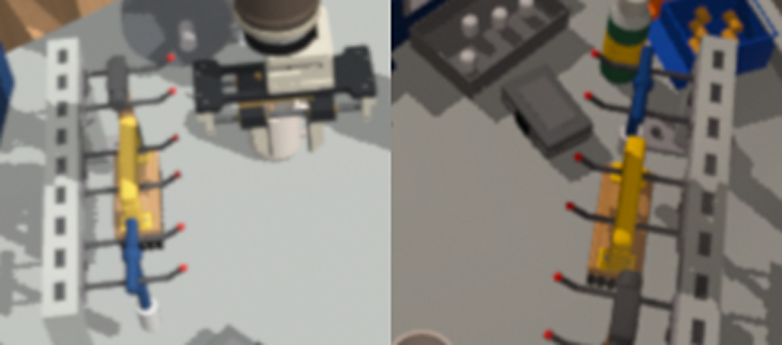

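View pics/f1.png

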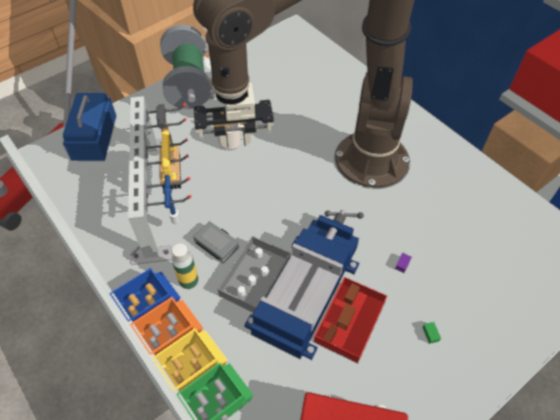

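View pics/f2.png

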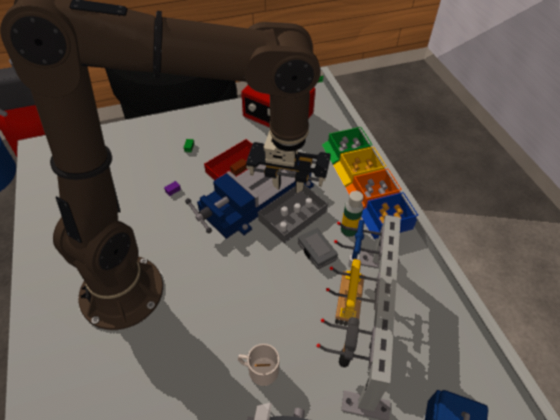

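```bash
python3 -m inch '[[[0.55,0,0,0,0],[0.55,0,0,0,0],[0.55,0,0,0,0]]]' >/dev/null; python3 - <<'E'
from fit1 import *
from cell import eyes,arm
p,q=pickle.load(open("fit.pkl","rb"))
out=[]
for n,c,x0,y0 in(("scene",S,130,110),("side",D,310,240)):
    f=eyes.get_image(n)["frame"];f=cv2.resize(f,None,fx=6,fy=6,interpolation=cv2.INTER_CUBIC)
    P=T(q,np.array([(-.062+a,b,.222) for a,b in((-.011,-.0676),(.011,-.0676),(.011,.0676),(-.011,.0676))]))
    cv2.polylines(f,[((proj(c,P)+.5)*6).astype(int)],True,(255,0,255),1)
    out.append(f[y0*6:y0*6+540,x0*6:x0*6+390])
cv2.imwrite("pics/lev.png",np.hstack(out));o=arm.observe();print(o["clock"],o["force"].round(1))
E
```

```text
19.7 [-0.2 -0.7 -0.5]
```

View pics/lev.png

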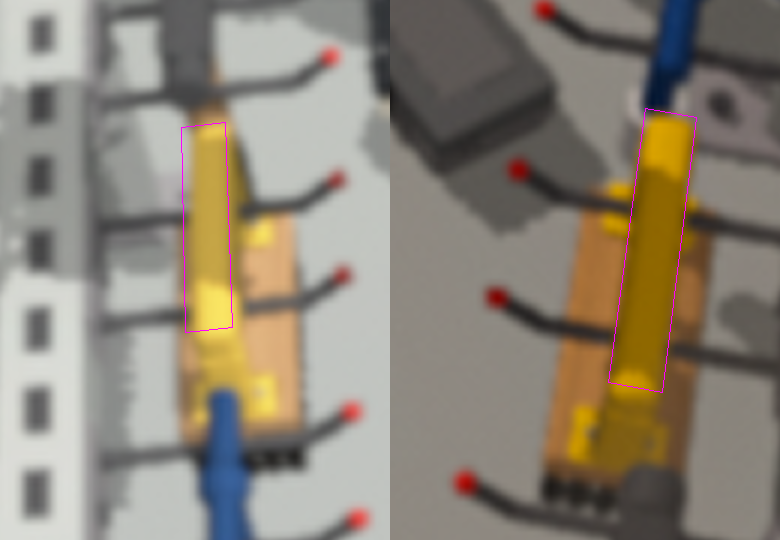

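The bar matches the level resting model within about a pixel in both views, across both prongs. Signing off.

```bash
python3 -c "
from cell import workorder
print(workorder.sign_off())"
```

```text
the job is handed in; nothing more can be done
None
```

The job is handed in at about 20 s of the 67 s allowed. All three rusty offcuts are in the red scrap tray, and the brush hangs on the empty middle hook.

- **Sweep:** One brush stroke pushed the offcuts off the vise bed. Both fixed cameras show the bed empty, and the scene camera shows all three lying in the tray.
- **Brush:** The bar matches the level resting position on both prongs within about a pixel in both camera views. The gripper has let go and is well clear, with about zero force on the tool.
- **Everything else:** The nuts, lug wrench, hammer, mug, key case and spray can look unmoved in the last pictures. I judged this by eye and did not measure it.

**What went wrong or disagreed:**
- On the first grasp I lifted before the slow fingers had closed. The brush stayed standing, and the second grasp held.
- The wrist camera placed the vise about 2 to 6 mm from where the fixed cameras did. I moved the brush path partway towards it, and the brush stayed clear of the jaws.

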